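# Put the turner's boards and bowls up to season

## Task

Put today's work up to season: pile all the boards flat on the grey block, square and flush with it and with one another, and only when the pile is complete set the steel weight flat on top, centred and in line with the pile. Nest all the bowls upright in one stack in the middle of the cork pad, gripping them gently (never more than about 40 N per finger). Leave the round tin and the lathe chuck among them where they are.

Things in the scene. Friction and masses are not known exactly. Their poses are not given: they have to be found in the camera images.
- bed: Fixed grey-painted solid block, 120 x 54 mm and 24 mm high, the same footprint as a board. Origin at the centre of its underside on the table; x along its 120 mm length, z up.
- bed_top (a point): Centre of the grey block's top face, 24 mm above the table.
- pad: Fixed round cork pad, 120 mm across and 6 mm thick. Origin at the centre of its underside on the table.
- pad_top (a point): Centre of the cork pad's top face, 6 mm above the table.
- board1: Flat brown hardwood board, 120 x 54 x 18 mm, about 0.1 kg; it lies flat on the table at first. Origin at the centre of its underside; x along its length, y across it, z up. All boards are alike; three or four are there (None if absent).
- board2: Flat brown hardwood board, 120 x 54 x 18 mm, about 0.1 kg; it lies flat on the table at first. Origin at the centre of its underside; x along its length, y across it, z up. All boards are alike; three or four are there (None if absent).
- board3: Flat brown hardwood board, 120 x 54 x 18 mm, about 0.1 kg; it lies flat on the table at first. Origin at the centre of its underside; x along its length, y across it, z up. All boards are alike; three or four are there (None if absent).
- board4: Flat brown hardwood board, 120 x 54 x 18 mm, about 0.1 kg; it lies flat on the table at first. Origin at the centre of its underside; x along its length, y across it, z up. All boards are alike; three or four are there (None if absent).
- bowl1: Pale wooden bowl, 0.12 kg, upright, 58 mm high. Origin: centre of underside, z up. Foot 54 mm across, widening to 79 at 34 mm height; above, an upright rim band, 100 mm outside, 84 inside (wall 8), 34 to 58 mm high: pinch it from above. All alike, 2 or 3 there (None if absent). Nested, the upper's band rests on the lower's rim, 24 mm higher, about 2 mm play. Thin: grip under 40 N per finger.
- bowl2: Pale wooden bowl, 0.12 kg, upright, 58 mm high. Origin: centre of underside, z up. Foot 54 mm across, widening to 79 at 34 mm height; above, an upright rim band, 100 mm outside, 84 inside (wall 8), 34 to 58 mm high: pinch it from above. All alike, 2 or 3 there (None if absent). Nested, the upper's band rests on the lower's rim, 24 mm higher, about 2 mm play. Thin: grip under 40 N per finger.
- bowl3: Pale wooden bowl, 0.12 kg, upright, 58 mm high. Origin: centre of underside, z up. Foot 54 mm across, widening to 79 at 34 mm height; above, an upright rim band, 100 mm outside, 84 inside (wall 8), 34 to 58 mm high: pinch it from above. All alike, 2 or 3 there (None if absent). Nested, the upper's band rests on the lower's rim, 24 mm higher, about 2 mm play. Thin: grip under 40 N per finger.
- weight: Flat steel pressing weight, 0.75 kg: a slab 110 x 50 x 18 mm with a bar handle over its middle along x, 78 mm long, 14 mm wide, 48 to 62 mm above the underside, on two posts 33 mm either side of the middle. Origin at the centre of the underside; x along its length, z up.
- tin: Bystander: round metal tin, 76 mm across, 42 mm high. Origin at the centre of its underside. Leave alone.
- chuck: Bystander: heavy round steel lathe chuck with four jaws, 72 mm across, 44 mm high. Origin at the centre of its underside. Leave alone.
Not all that is in view belongs to the job. Leave any red look-alike of the board2 alone.

How it is judged:
By the outcome, as a careful person would: the job done as asked, in the order asked, and still so for the second after the job is handed in, with the robot touching nothing.
Of board1, board2, board3, board4 only 3 to 4 are there at a start; the rules pass over those that are not, and their reading is None.
Of bowl1, bowl2, bowl3 only 2 to 3 are there at a start; the rules pass over those that are not, and their reading is None.
At some moment in a run one of bowl1, bowl2, bowl3 may be knocked a few centimetres aside while the robot is not near it.
It also fails if it takes over 210 s, if anything falls off the work surface, if the arm or the gripper's body presses on something with over 40 N, if the wrist force passes 120 N, or if a joint passes its speed limit or range.

## Robot

A 7-joint arm with a two-finger parallel gripper is mounted at the origin on the work surface. World frame = base frame: x ahead of the robot, y to its left, z up, the work surface at z = 0. Lengths are in mm, angles in rad, forces in N, time in s.
With the tool pointing down it reaches from about 400 to 850 mm from the base axis. Payload 4.5 kg.
Tool frame: the origin (TCP) lies midway between the tips of the shut fingers; the grasp point (between the pads) lies 19 mm behind it; z points along the fingers, y is the line along which they close (so a half turn about z gives the same grasp; the last joint's range is limited). The gripper opens to 88 mm and grips with 3 to 60 N. Pads are 18 mm wide; open, the fingers measure 123 mm over their backs; the gripper's body (75 mm by 187 mm) begins 45 mm behind the grasp point.
Start: joints at [-1.241, 0.689, -0.195, 1.565, 0.157, 0.902, -0.215], TCP at [182.171, 597.889, 198.943] pointing down, gripper open.
Joint ranges: [-3.01, 3.01], [-0.46, 2.08], [-1.47, 1.51], [0.13, 2.56], [-1, 4.14], [0.04, 2.09], [-2.66, 2.66]. Speed limits (rad/s): [2.57, 2.57, 3.14, 3.14, 3.14, 3.14, 3.14].

## Interface

Orientations are given as a unit quaternion [w, x, y, z].
In Python, from cell import env, viewer gives the robot as it stands. The module is installed in compiled form; this text tells all that it offers.
- The arm moves only by the tool jog_arm, never from a script. Its argument "targets" is text: rows parted by semicolons, each of 5 numbers parted by spaces: the finger opening in mm, from 0 to 88.1, then the shift along the world's x, y, z in mm, then the turn about the world's z in rad. A call has 1 to 8 rows; each row shifts and turns the commanded pose from where the row before left it; what a row does not reach is not made up. A row lasts 1/10 s, in which the tool goes at most 50 mm and 8.59 degrees, less where a joint would pass 70% of its speed; a pose out of reach is approached as far as the arm can. A call is refused whole if a number of a shift passes 50 or a number of a turn 0.15, either way. A call with a gripper value outside its range is refused whole. The fingers move at their own pace and stop on an object; "grip_force" is the grip in N (left out, the last holds). Time passes only in rows, so rows that do not move let the fingers close. It gives the time, the measured TCP pose, the force, the opening and the grip force at its end, in the units of the state.
- env.state(): the state, without advancing time (a new reading comes with each control period).
- viewer.read_camera(name): name is "scene" or "top"; returns the picture (480x640x3 uint8, red, green, blue); there is no depth.
- viewer.camera_params(name): a dict with "camera_matrix" (3x3 intrinsics, pixels), "R" (3x3) and "t" (3): a world point X has camera coordinates R X + t. Camera axes: x right, y down, z forward; pixel columns grow to the right and rows downward; lengths in mm; the calibration is good to about 2 mm. A picture is of the moment at which its call begins. camera_params takes no time and is no camera call.
- env.hand_in(): hands the job in; it is judged then, once.
The state is a dict: "clock": time; "joint_positions": joint angles; "dq": joint speeds; "tau": joint torques, N m; "tool_pos": TCP position; "tool_rot": TCP orientation; "contact_force": force on the tool from outside, world axes, zero at the start; "torque": the same for the moment, N m; "finger_gap": finger opening in mm; "gripper_force": force on a finger pad.
Only numpy, scipy, OpenCV 4.12 (cv2) and the standard library are available. Lean on these libraries where they do the work, as an engineer would, in place of code of your own. Each camera call takes 0.05 s, during which the arm holds its last target. There are 200 camera calls.

## Working session

There is one attempt and no reset: what is moved stays moved. The work goes in short steps, Python scripts to look and compute and a tool call to move; the robot and the scene stay as the last step left them, time stands still between calls to the robot, and variables do not carry over. Pictures are saved under pics/ and viewed, at most 14 in all, crops included, and the job is handed in when it is done.

Besides the shell and the picture viewer there is one more tool, called after "Call:" in YAML: its name, and indented under it one key for each argument. jog_arm: Moves the arm, as the interface text tells. Its arguments: {"type":"object","properties":{"targets":{"type":"string"},"grip_force":{"type":"number"}},"required":["targets"]}

```bash
mkdir -p pics; python3 - <<'E'
from cell import env, viewer
import cv2
for n in("top","scene"):
    im=viewer.read_camera(n); cv2.imwrite(f"pics/{n}0.png",im[:,:,::-1])
    p=viewer.camera_params(n); print(n,p)
s=env.state(); print(s)
E
```

```text
top {'camera_matrix': array([[573.53452219,   0.        , 313.82518604],
       [  0.        , 573.53452219, 240.55735616],
       [  0.        ,   0.        ,   1.        ]]), 'R': array([[-0.00189371, -0.99999416, -0.00284615],
       [-0.97789668,  0.00244693, -0.20907436],
       [ 0.20908011,  0.00238731, -0.9778956 ]]), 't': array([  -4.06629211,  481.94572728, 1162.92131212])}
scene {'camera_matrix': array([[536.47551042,   0.        , 322.60176501],
       [  0.        , 536.47551042, 229.71043148],
       [  0.        ,   0.        ,   1.        ]]), 'R': array([[ 3.25411808e-01,  9.45572223e-01, -5.71041256e-04],
       [ 5.76915908e-01, -1.99019826e-01, -7.92186306e-01],
       [-7.49183015e-01,  2.57457336e-01, -6.10279059e-01]]), 't': array([-143.6276734 , -236.41603393, 1654.87164375])}
{'clock': 0.1, 'joint_positions': array([-1.24118596,  0.68988347, -0.19456117,  1.56619394,  0.15731289,
        0.90254021, -0.21507551]), 'dq': array([-0.00081505, -0.00093281,  0.00071655, -0.00138681, -0.00205952,
       -0.00020095, -0.00033093]), 'tau': array([-1.60545173e-03, -5.28506899e+01, -1.27095256e+00, -1.53839636e+01,
       -5.25347411e-02,  2.03366733e-03,  4.03614933e-05]), 'tool_pos': array([182.04500756, 597.25144857, 198.21401806]), 'tool_rot': array([-6.60903877e-05,  1.47299776e-01,  9.89091559e-01, -8.12339241e-04]), 'contact_force': array([-0.04844581, -1.13551767,  0.49773219]), 'torque': array([ 0.03194297,  0.01997921, -0.06605908]), 'gripper_force': 0.0, 'finger_gap': 88.42182971812414}
```

View pics/top0.png

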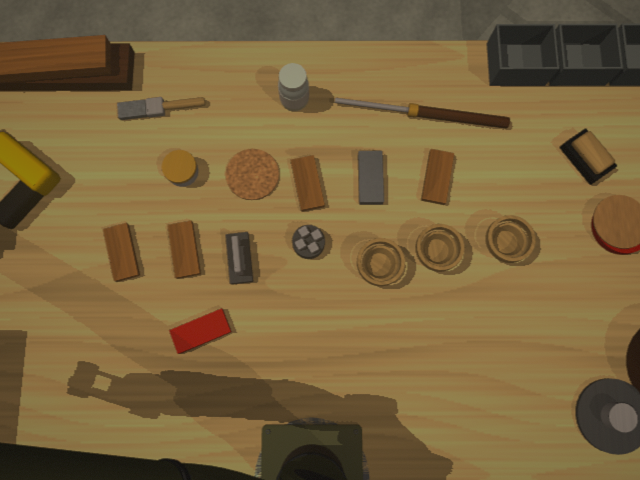

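View pics/scene0.png

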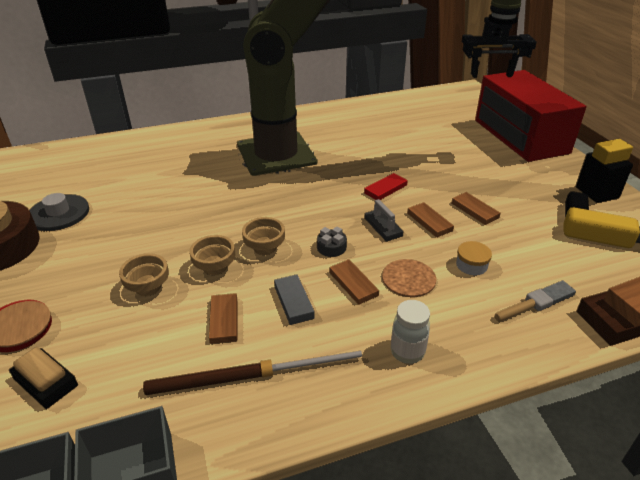

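The top view shows four brown boards at (308,183), (438,176), (121,251) and (184,249). The bed is at (371,177), the pad at (252,174) and the weight at (240,258). The three bowls are at (381,262), (440,247) and (510,240). The things to leave alone are the chuck at (309,241), the tin at (181,167) and the red look-alike at (201,331). The lumber block at upper left is far larger than a board, so it is scenery. I'll confirm with one enlarged crop.

```bash
python3 - <<'E'
import cv2
im=cv2.imread("pics/top0.png")
c=cv2.resize(im[140:360,90:545],None,fx=1.75,fy=1.75,interpolation=cv2.INTER_CUBIC)
cv2.imwrite("pics/crop1.png",c)
h=cv2.cvtColor(im,cv2.COLOR_BGR2HSV)
for n,(u,v) in dict(b1=(308,183),b1lo=(312,205),b2=(438,176),b3=(121,251),b4=(184,249),bed=(371,177),bedlo=(371,200),tab=(340,180),tab2=(150,250),weight=(232,265),chuck=(309,255),bowlrim=(381,242),bowlin=(381,262),pad=(252,174),shadow=(325,200)).items(): print(n,im[v,u],h[v,u])
E
```

```text
b1 [ 35  73 113] [ 15 176 113]
b1lo [ 36  75 116] [ 15 176 116]
b2 [ 36  72 108] [ 15 170 108]
b3 [ 35  75 114] [ 15 177 114]
b4 [ 37  74 115] [ 14 173 115]
bed [72 81 85] [21 39 85]
bedlo [76 84 89] [18 37 89]
tab [ 77 127 151] [ 20 125 151]
tab2 [ 72 123 149] [ 20 132 149]
weight [45 54 61] [17 67 61]
chuck [52 62 69] [18 63 69]
bowlrim [34 59 76] [ 18 141  76]
bowlin [ 55 100 131] [ 18 148 131]
pad [ 59 102 151] [ 14 155 151]
shadow [ 51  84 107] [ 18 133 107]
```

View pics/crop1.png

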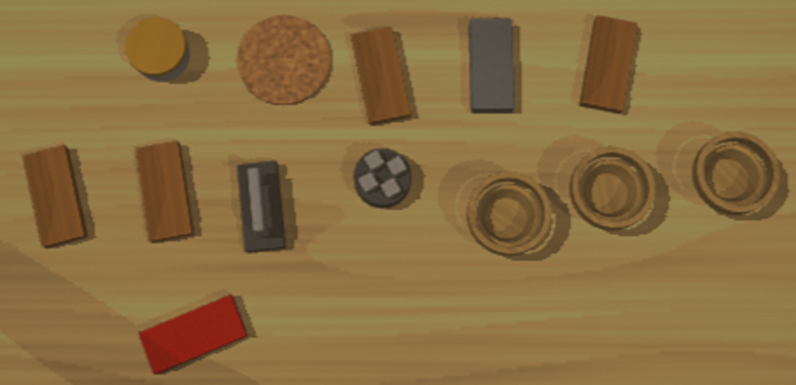

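```bash
cat > h.py <<'E'
from cell import env, viewer
import cv2, numpy as np
from scipy.optimize import minimize
P={n:viewer.camera_params(n) for n in("top","scene")}
def proj(n,X):
    p=P[n]; c=np.atleast_2d(X)@p["R"].T+p["t"]; q=c@p["camera_matrix"].T; return q[:,:2]/q[:,2:]
def back(n,uv,z):
    p=P[n]; d=p["R"].T@np.linalg.inv(p["camera_matrix"])@[*uv,1]; o=-p["R"].T@p["t"]; return o+d*(z-o[2])/d[2]
def grab(names=("top","scene")): return {n:cv2.cvtColor(viewer.read_camera(n),cv2.COLOR_RGB2BGR) for n in names}
def box(l,w,z0,z1): return np.array([[a*l/2,b*w/2,z] for a in(-1,1) for b in(-1,1) for z in(z0,z1)])
MASK=dict(board=lambda h:(h[...,1]>153)&(h[...,0]>8)&(h[...,0]<19),bed=lambda h:h[...,1]<75,weight=lambda h:h[...,1]<95)
def place(S,p):
    c,s=np.cos(p[2]),np.sin(p[2]); return S@np.array([[c,s,0],[-s,c,0],[0,0,1]])+[p[0],p[1],0]
def fit(ims,kind,pieces,p0):
    data=[]
    for n,im in ims.items():
        q=proj(n,np.vstack([place(S,p0) for S in pieces])); lo=(q.min(0)-9).astype(int); hi=(q.max(0)+9).astype(int)
        c=im[lo[1]:hi[1],lo[0]:hi[0]]; K=8
        m=MASK[kind](cv2.cvtColor(c,cv2.COLOR_BGR2HSV)).astype(np.uint8)
        m=cv2.medianBlur(m,3); data.append((n,lo,m.astype(np.float32)))
    def cost(p):
        e=0
        for n,lo,m in data:
            K=6; r=np.zeros((m.shape[0]*K,m.shape[1]*K),np.float32)
            for S in pieces:
                q=(proj(n,place(S,p))-lo+.5)*K-.5
                cv2.fillConvexPoly(r,np.round(cv2.convexHull(q.astype(np.float32))*16).astype(int),1,shift=4)
            e+=np.abs(cv2.resize(r,m.shape[::-1],interpolation=cv2.INTER_AREA)-m).sum()
        return e
    p0=np.array(p0,float); best=None
    for k in range(2):
        r=minimize(cost,p0,method="Nelder-Mead",options=dict(initial_simplex=p0+np.array([[0,0,0],[6,0,0],[0,6,0],[0,0,.15]])/(1+k*2),xatol=.02,fatol=.02)); p0=r.x
    return r.x,r.fun
def fitbowl(ims,p0,z=58,rs=(50,42)):
    t=np.linspace(0,2*np.pi,180)
    G={}
    for n,im in ims.items():
        g=cv2.GaussianBlur(cv2.cvtColor(im,cv2.COLOR_BGR2GRAY),(0,0),1).astype(np.float32)
        G[n]=np.hypot(cv2.Sobel(g,cv2.CV_32F,1,0),cv2.Sobel(g,cv2.CV_32F,0,1))
    def cost(p):
        e=0
        for n in G:
            for r in rs:
                q=proj(n,np.c_[p[0]+r*np.cos(t),p[1]+r*np.sin(t),0*t+z]).astype(np.float32)
                e-=np.sqrt(cv2.remap(G[n],q[None,:,:],None,cv2.INTER_LINEAR)).mean()
        return e
    g=[(cost((p0[0]+a,p0[1]+b)),p0[0]+a,p0[1]+b) for a in range(-15,16,3) for b in range(-15,16,3)]
    b=min(g); r=minimize(cost,b[1:],method="Nelder-Mead",options=dict(initial_simplex=np.array(b[1:])+np.array([[0,0],[2,0],[0,2]]))); return r.x,r.fun
def st():
    s=env.state(); 
    w,x,y,z=s["tool_rot"]; Y=np.array([2*(x*y-w*z),1-2*(x*x+z*z)]); return s,np.arctan2(Y[1],Y[0])
BOARD=lambda z=0:[box(120,54,z,z+18)]
BED=[box(120,54,0,24)]
WEIGHT=lambda z=0:[box(110,50,z,z+18),box(78,14,z+48,z+62),box(1,1,0,0)+[33,0,z+33]]
E
python3 - <<'E'
from h import *
ims={n:cv2.imread(f"pics/{n}0.png") for n in P}
def go(lbl,k,S,uv,z,yaw=0):
    b=back("top",uv,z)
    o=[fit(d,k,S,[b[0],b[1],yaw]) for d in({"top":ims["top"]},{"scene":ims["scene"]},ims)]
    print(lbl,*[f"{np.round(x,[1,1,3][0])[:2]} {x[2]:.3f} ({f:.0f})" for x,f in o])
go("A","board",BOARD(),(308,183),9,.1);go("B","board",BOARD(),(438,176),9,-.1)
go("C","board",BOARD(),(121,251),9,.1);go("D","board",BOARD(),(184,249),9,.1)
go("bed","bed",BED,(371,177),12);go("W","weight",WEIGHT(),(240,260),12,.05)
for uv in((381,262),(440,247),(510,240)):
    b=back("top",uv,50)[:2]; print("bowl",*[(np.round(x,1),round(f,1)) for x,f in(fitbowl({"top":ims["top"]},b),fitbowl({"scene":ims["scene"]},b),fitbowl(ims,b))])
b=back("top",(252,174),6)[:2]; print("pad",*[(np.round(x,1),round(f,1)) for x,f in(fitbowl({"top":ims["top"]},b,6,(60,)),fitbowl({"scene":ims["scene"]},b,6,(60,)),fitbowl(ims,b,6,(60,)))])
print(back("top",(309,241),44),back("top",(181,167),42),st()[1])
E
```

```text
A [624.5   9.7] 0.205 (77) [619.9   9.7] 0.185 (105) [623.    9.4] 0.194 (194)
B [ 639.2 -283.3] -0.212 (105) [ 634.5 -282.4] -0.193 (95) [ 636.9 -282.9] -0.201 (211)
C [467. 417.] 0.289 (124) [464.4 415.7] 0.246 (195) [466.4 416.1] 0.281 (329)
D [473.  279.7] 0.197 (109) [469.6 278.7] 0.163 (188) [472.3 279.5] 0.197 (305)
bed [ 635.9 -131.8] -0.004 (114) [ 631.1 -131.6] -0.018 (108) [ 633.5 -131.9] -0.006 (230)
W [454.3 158.2] 0.129 (121) [449.9 157.9] 0.068 (91) [452.9 157.8] 0.094 (230)
bowl (array([ 429.6, -145.6]), np.float64(-14.9)) (array([ 437. , -145.8]), np.float64(-22.2)) (array([ 437.6, -145.5]), np.float64(-35.8))
bowl (array([ 460.7, -269.6]), np.float64(-15.8)) (array([ 467.5, -271.4]), np.float64(-21.6)) (array([ 467.9, -271.4]), np.float64(-37.0))
bowl (array([ 479.7, -414.9]), np.float64(-16.9)) (array([ 485.8, -421.5]), np.float64(-21.1)) (array([ 486. , -421.6]), np.float64(-37.6))
pad (array([644.5, 131.9]), np.float64(-7.9)) (array([649.7, 129.9]), np.float64(-10.8)) (array([643.9, 132. ]), np.float64(-17.4))
[482.48135359   5.16536337  44.        ] [649.61017254 286.0083645   42.        ] 1.2751207179362825
```

```bash
cat >> h.py <<'E'
def outl(im,n,X,hull=True,col=(0,255,0),F=5,lo=(0,0)):
    q=(proj(n,X)-lo+.5)*F-.5; q=q.astype(np.float32)
    if hull:q=cv2.convexHull(q)
    cv2.polylines(im,[np.round(q*16).astype(np.int32).reshape(-1,1,2)],True,col,1,shift=4,lineType=cv2.LINE_AA)
E
python3 - <<'E'
from h import *
ims={n:cv2.imread(f"pics/{n}0.png") for n in P}
T=[("A",BOARD()[0],(624.5,9.7,.205),"board"),("bed",BED[0],(635.9,-131.8,-.004),"bed"),("W",WEIGHT()[0],(454.3,158.2,.129),"weight")]
t=np.linspace(0,6.28,90)
rows=[]
for n in("top","scene"):
    r=[]
    for l,S,p,k in T:
        if n=="scene": p=(p[0]-4.5,p[1],p[2])
        X=place(S,p); c=proj(n,X).mean(0); lo=(c-20*2).astype(int); cr=ims[n][lo[1]:lo[1]+76,lo[0]:lo[0]+76]
        b=cv2.resize(cr,None,fx=2.6,fy=2.6,interpolation=cv2.INTER_NEAREST); m=MASK[k](cv2.cvtColor(cr,cv2.COLOR_BGR2HSV))
        m=cv2.resize(m.astype(np.uint8),None,fx=2.6,fy=2.6,interpolation=cv2.INTER_NEAREST)
        e=m-cv2.erode(m,np.ones((3,3))); b[e>0]=(255,0,255); outl(b,n,X,F=2.6,lo=lo); r.append(b)
    p=(429.6,-145.6) if n=="top" else (437,-145.8)
    c=proj(n,[[*p,40]])[0]; lo=(c-38).astype(int); b=cv2.resize(ims[n][lo[1]:lo[1]+76,lo[0]:lo[0]+76],None,fx=2.6,fy=2.6,interpolation=cv2.INTER_NEAREST)
    for rr,z in((50,58),(42,58),(27,0)): outl(b,n,np.c_[p[0]+rr*np.cos(t),p[1]+rr*np.sin(t),0*t+z],False,F=2.6,lo=lo)
    r.append(b); rows.append(np.hstack(r))
cv2.imwrite("pics/ov.png",np.vstack(rows)); print(rows[0].shape)
E
```

```text
(198, 792, 3)
```

View pics/ov.png

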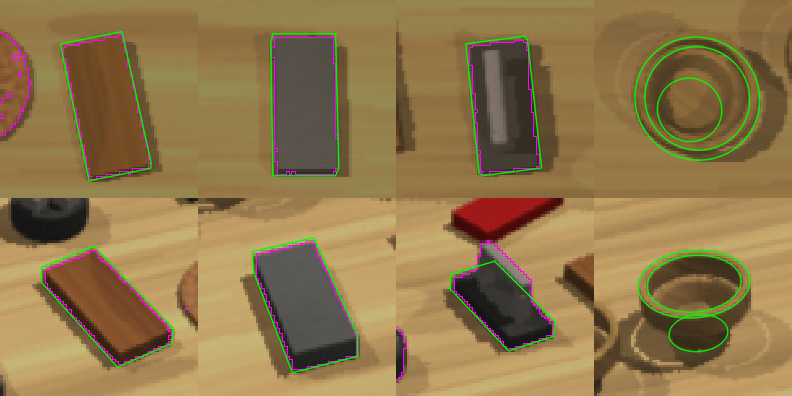

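Four brown boards match the description: A (308,183), B (438,176), C (121,251) and D (184,249). The item at (201,331) is red, so it is the look-alike. The fits are good, and the two cameras differ by about 4 mm in x, so I'll average them. First I move to board C.

Call:
jog_arm:
  targets: "88 35 -23 0 0.14; 88 35 -23 0 0.14; 88 35 -23 0 0.14; 88 36 -23 0 0.14; 88 36 -23 0 0; 88 36 -23 0 0; 88 36 -22 0 0; 88 35 -21 0 0"
  grip_force: 30

```text
clock: 0.9
tool_pos: [467.6, 415.2, 198.5]
tool_rot: [-0.0, -0.131, 0.991, -0.0]
contact_force: [0.9, 0.7, -0.0]
finger_gap: 88.4
gripper_force: 0.0
```

```bash
python3 -c "
from h import *
s,y=st();print(s['clock'],s['tool_pos'],y,s['joint_positions'].round(2))"
```

```text
0.9 [467.57661806 415.17289542 198.53849677] 1.8345268596931223 [-0.59  0.71 -0.39  1.56  0.31  0.94  0.76]
```

Call:
jog_arm:
  targets: "88 -2 1 -48 0; 88 0 0 -48 0; 88 0 0 -48 0; 88 0 0 -30 0; 88 0 0 -20 0; 50 0 0 0 0; 50 0 0 0 0; 50 0 0 0 0"

```text
clock: 1.7
tool_pos: [464.9, 418.8, 6.4]
tool_rot: [0.001, -0.132, 0.991, 0.001]
contact_force: [0.5, -0.3, -0.1]
finger_gap: 66.3
gripper_force: 0.0
```

Call:
jog_arm:
  targets: "40 0 0 0 0; 40 0 0 0 0; 40 0 0 25 0; 40 0 0 0 0"

```text
clock: 2.1
tool_pos: [465.8, 419.8, 32.9]
tool_rot: [0.002, -0.132, 0.991, 0.002]
contact_force: [0.4, 1.1, 1.4]
finger_gap: 40.2
gripper_force: 0.0
```

```bash
python3 - <<'E'
from h import *
i=grab()
a=cv2.resize(i["top"][200:300,80:220],None,fx=2.8,fy=2.8);b=i["scene"][150:260,400:540];b=cv2.resize(b,None,fx=2.8,fy=2.8)
cv2.imwrite("pics/c1.png",np.hstack([a,b[:a.shape[0]]]))
s,y=st();print(s['finger_gap'],s['tool_pos'])
E
```

```text
40.103680346253775 [464.62985658 418.30579418  30.61205926]
```

View pics/c1.png

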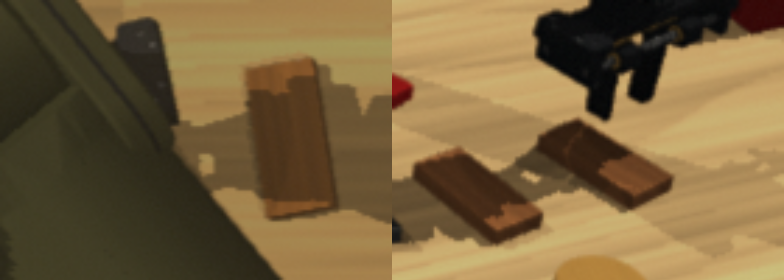

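The fingers closed too late and the board stayed on the table. I'll repeat with more closing time.

Call:
jog_arm:
  targets: "80 0 0 0 0; 80 0 0 0 0; 80 0 0 0 0; 80 0 0 0 0; 80 0 0 0 0; 80 0 0 0 0; 80 0 -1 -20 0; 80 0 0 -8 0"

```text
clock: 3.0
tool_pos: [463.7, 416.1, 0.8]
tool_rot: [-0.001, -0.132, 0.991, -0.001]
contact_force: [-0.2, 0.0, 0.3]
finger_gap: 79.7
gripper_force: 0.0
```

Call:
jog_arm:
  targets: "40 0 0 0 0; 40 0 0 0 0; 40 0 0 0 0; 40 0 0 0 0; 40 0 0 0 0; 40 0 0 0 0; 40 0 0 0 0; 40 0 0 0 0"

```text
clock: 3.8
tool_pos: [464.2, 416.9, 2.0]
tool_rot: [0.0, -0.132, 0.991, 0.0]
contact_force: [-0.2, 0.3, -0.1]
finger_gap: 39.9
gripper_force: 0.0
```

```bash
python3 - <<'E'
from h import *
i=grab()
b=cv2.resize(i["scene"][130:260,400:560],None,fx=4,fy=4,interpolation=cv2.INTER_CUBIC)
s,y=st(); lo=(400,130)
outl(b,"scene",place(BOARD()[0],(464.4,415.7,.25)),F=4,lo=lo)
q=(proj("scene",s["tool_pos"])[0]-lo+.5)*4; cv2.circle(b,tuple(int(v) for v in q),4,(255,0,0),-1)
cv2.imwrite("pics/c2.png",b)
print(s['finger_gap'],s['tool_pos'],q)
E
```

```text
40.18293930752026 [464.12907104 416.88404199   1.93057945] [302.17645682 320.14083216]
```

View pics/c2.png

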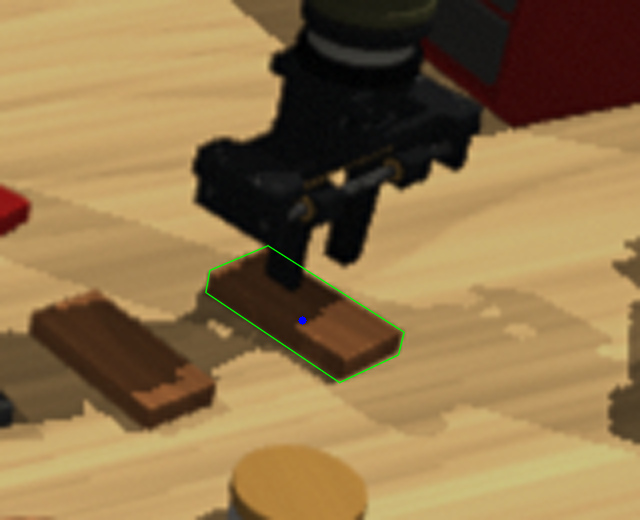

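Call:
jog_arm:
  targets: "80 0 0 0 0; 80 0 0 0 0; 80 0 0 0 0; 80 0 0 0 0; 80 0 0 0 0; 80 0 0 0 0; 80 0 0 -4 0; 80 0 0 0 0"

```text
clock: 4.7
tool_pos: [463.9, 416.6, -2.6]
tool_rot: [-0.0, -0.132, 0.991, -0.0]
contact_force: [-0.8, 0.2, -0.5]
finger_gap: 79.9
gripper_force: 0.0
```

```bash
python3 - <<'E'
from h import *
a=cv2.imread("pics/scene0.png")[20:130,430:560]
i=grab()
b=i["scene"][130:240,420:550]; f=3.05
s,y=st(); b=cv2.resize(b,None,fx=f,fy=f,interpolation=cv2.INTER_CUBIC);a=cv2.resize(a,None,fx=f,fy=f,interpolation=cv2.INTER_CUBIC)
for im,lo,X in((a,(430,20),(182,597.6,198.5)),(b,(420,130),s["tool_pos"])):
    q=(proj("scene",X)[0]-lo+.5)*f; cv2.circle(im,tuple(int(v) for v in q),3,(255,0,0),-1)
cv2.imwrite("pics/c3.png",np.clip(np.hstack([a,b])*1.5,0,255).astype(np.uint8))
print(s['finger_gap'],s['tool_pos'],s['contact_force'])
E
```

```text
79.84504920291408 [464.06294838 416.75585656  -2.28663017] [-0.13007455 -0.73689751 -0.65619909]
```

View pics/c3.png

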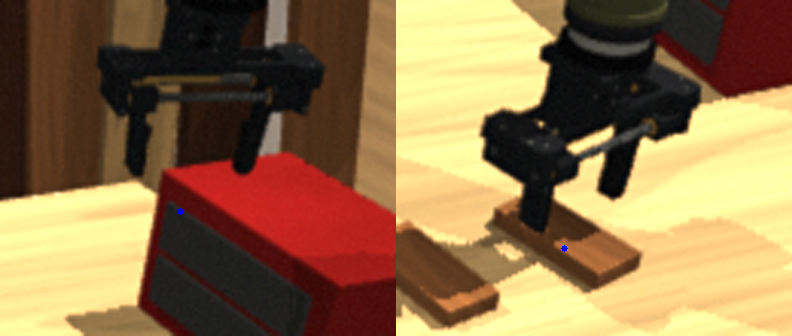

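The fingertips sit about 35–40 mm above where the reported TCP projects, and there is no contact at z = -2.4. I'll probe downwards in small steps.

Call:
jog_arm:
  targets: "88 0 0 -3 0; 88 0 0 -3 0; 88 0 0 0 0"

```text
clock: 5.1
tool_pos: [463.9, 416.6, -8.6]
tool_rot: [-0.0, -0.132, 0.991, -0.0]
contact_force: [0.3, 0.1, -0.6]
finger_gap: 87.8
gripper_force: 0.0
```

```bash
python3 - <<'E'
from h import *
i=grab()
f=3.3
s,y=st();print(s['finger_gap'],s['tool_pos'],s['contact_force'])
a=cv2.resize(i["top"][170:300,60:180],None,fx=f,fy=f,interpolation=cv2.INTER_CUBIC)
b=cv2.resize(i["scene"][130:260,420:540],None,fx=f,fy=f,interpolation=cv2.INTER_CUBIC)
for im,n,lo in((a,"top",(60,170)),(b,"scene",(420,130))):
    for h,c in((0,(255,0,0)),(40,(0,0,255)),(104,(0,255,255))):
        for g in(-44,44):
            q=(proj(n,s["tool_pos"]+[g*np.cos(y),g*np.sin(y),h])[0]-lo+.5)*f; cv2.circle(im,tuple(int(v) for v in q),3,c,-1)
cv2.imwrite("pics/c4.png",np.clip(np.hstack([a,b])*1.8,0,255).astype(np.uint8))
E
```

```text
88.02709386291546 [464.07691071 416.80796308  -8.23019521] [ 0.58267367 -0.11633153  0.29118212]
```

View pics/c4.png

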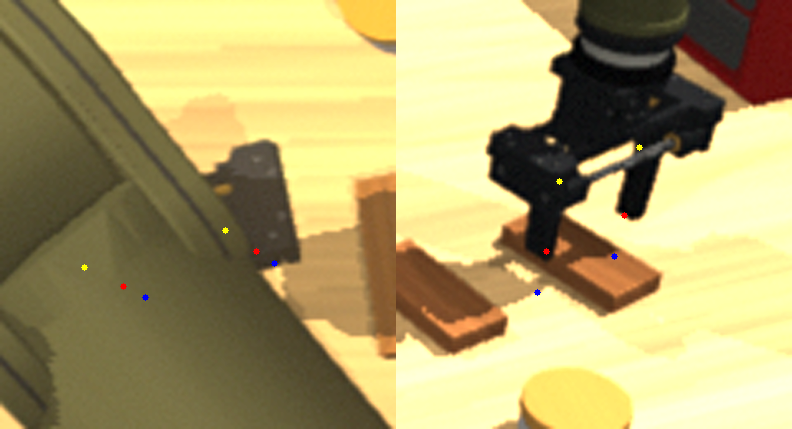

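Call:
jog_arm:
  targets: "88 0 0 -6 0; 88 0 0 -6 0; 88 0 0 -6 0; 88 0 0 -3 0; 88 0 0 0 0"

```text
clock: 5.7
tool_pos: [463.8, 416.5, -29.8]
tool_rot: [-0.0, -0.132, 0.991, -0.0]
contact_force: [0.1, -0.1, 0.6]
finger_gap: 88.3
gripper_force: 0.0
```

```bash
python3 - <<'E'
from h import *
s,y=st();print(s['finger_gap'],s['tool_pos'],s['contact_force'],s['joint_positions'].round(3))
E
```

```text
88.26216803660442 [463.78620166 416.51443261 -29.83398073] [ 0.10209425 -0.14192495  0.64125724] [-0.667  1.014 -0.253  1.69   0.459  0.498  0.622]
```

Call:
jog_arm:
  targets: "44 0 0 0 0; 44 0 0 0 0; 44 0 0 0 0; 44 0 0 0 0; 44 0 0 0 0; 44 0 0 0 0; 44 0 0 0 0; 44 0 0 0 0"

```text
clock: 6.5
tool_pos: [464.3, 416.9, -28.9]
tool_rot: [0.0, -0.132, 0.991, 0.0]
contact_force: [0.4, 1.4, 2.4]
finger_gap: 53.7
gripper_force: 30.0
```

Call:
jog_arm:
  targets: "44 0 0 20 0; 44 0 0 40 0; 44 0 0 40 0; 44 14 -46 0 -0.03; 44 14 -46 0 -0.03; 44 14 -46 0 -0.03; 44 14 -46 0 -0.03; 44 14 -46 0 -0.03"

```text
clock: 7.3
tool_pos: [534.4, 185.1, 70.9]
tool_rot: [-0.0, -0.057, 0.998, 0.0]
contact_force: [1.5, -0.4, -0.9]
finger_gap: 53.5
gripper_force: 30.0
```

Call:
jog_arm:
  targets: "44 14 -46 0 -0.03; 44 14 -46 0 -0.03; 44 14 -46 0 -0.03; 44 14 -46 0 -0.03; 44 14 -46 0 0; 44 14 -46 0 0; 44 15 -43 0 0; 44 0 0 0 0"

```text
clock: 8.1
tool_pos: [633.8, -143.4, 70.2]
tool_rot: [0.001, 0.009, 1.0, -0.004]
contact_force: [-0.2, -0.1, -1.8]
finger_gap: 53.7
gripper_force: 30.0
```

```bash
python3 - <<'E'
from h import *
s,y=st();print(s['finger_gap'],s['tool_pos'],y,s['contact_force'],s['joint_positions'].round(3))
i=grab(); cv2.imwrite("pics/t1.png",i["top"]);cv2.imwrite("pics/s1.png",i["scene"])
for n in("top","scene"):
    for z in (95,100,105): print(n,z,fit({n:i[n]},"board",BOARD(z),[633,-132,0]))
E
```

```text
53.66292450532081 [ 633.77317509 -143.38872604   70.18942857] 1.5527711539509677 [-0.21487146 -0.14994535 -1.82795831] [ 0.346  0.899 -0.376  1.583  0.449  0.745  1.318]
top 95 (array([ 6.38300746e+02, -1.44801611e+02, -2.15034954e-02]), np.float64(781.5000610351562))
top 100 (array([ 6.35517869e+02, -1.43997210e+02, -2.05134079e-02]), np.float64(796.8611450195312))
top 105 (array([ 6.34484972e+02, -1.43861783e+02, -3.15654719e-02]), np.float64(807.72216796875))
scene 95 (array([ 6.28062316e+02, -1.33491124e+02, -1.03213700e-01]), np.float64(200.0277862548828))
scene 100 (array([ 6.33023576e+02, -1.34536993e+02, -1.08204170e-01]), np.float64(215.36111450195312))
scene 105 (array([ 6.37809745e+02, -1.35803962e+02, -1.13408179e-01]), np.float64(230.05555725097656))
```

```bash
python3 - <<'E'
from h import *
s,y=st();print(s['clock'],s['tool_pos'],y,s['dq'].round(3))
E
```

```text
8.2 [ 632.71627658 -133.60347042   70.33120226] 1.5618092173069513 [-0.048 -0.011 -0.048  0.033 -0.009 -0.006 -0.001]
```

Call:
jog_arm:
  targets: "44 0 1.5 -30 0; 44 0 0 -30 0; 44 0 0 -9 0; 44 0 0 0 0; 44 0 0 0 0; 44 0 0 0 0"

```text
clock: 8.8
tool_pos: [634.4, -130.2, 3.5]
tool_rot: [0.001, 0.003, 1.0, 0.0]
contact_force: [0.0, 0.5, -0.4]
finger_gap: 53.5
gripper_force: 30.0
```

Call:
jog_arm:
  targets: "44 0 0 -3 0; 44 0 0 -2 0; 44 0 0 0 0; 44 0 0 0 0"

```text
clock: 9.2
tool_pos: [633.1, -130.7, -3.0]
tool_rot: [-0.0, 0.003, 1.0, 0.0]
contact_force: [-0.6, -1.1, -0.1]
finger_gap: 53.6
gripper_force: 30.0
```

```bash
python3 - <<'E'
from h import *
s,y=st();print(s['finger_gap'],s['tool_pos'],y,s['contact_force'])
E
```

```text
53.55165431709623 [ 633.14205438 -130.65732266   -3.00486966] 1.5648779116576226 [-0.62738459 -1.12267892 -0.13643114]
```

Call:
jog_arm:
  targets: "44 0 -1 -2 0; 44 0 0 0 0; 44 0 0 0 0"

```text
clock: 9.5
tool_pos: [633.5, -131.5, -4.9]
tool_rot: [0.0, 0.003, 1.0, 0.0]
contact_force: [-1.2, 0.8, 0.9]
finger_gap: 53.4
gripper_force: 30.0
```

Call:
jog_arm:
  targets: "44 0 0 -1 0; 44 0 0 0 0; 44 0 0 0 0"

```text
clock: 9.8
tool_pos: [633.5, -131.5, -4.9]
tool_rot: [0.0, 0.003, 1.0, -0.0]
contact_force: [-1.5, 0.7, 8.2]
finger_gap: 53.6
gripper_force: 30.0
```

Call:
jog_arm:
  targets: "64 0 0 0.5 0; 64 0 0 0 0; 64 0 0 0 0; 64 0 0 0 0; 64 0 0 -8 0; 64 0 0 -8 0; 44 0 0 0 0; 44 0 0 0 0"
  grip_force: 12

```text
clock: 10.6
tool_pos: [632.2, -131.6, -22.7]
tool_rot: [-0.001, 0.003, 1.0, 0.0]
contact_force: [0.4, -0.4, -7.0]
finger_gap: 53.9
gripper_force: 12.0
```

Call:
jog_arm:
  targets: "44 0 0 0 0; 44 0 0 0 0; 44 0 0 0 0; 44 0 0 0 0; 44 0 0 0 0; 44 0 0 0 0"
  grip_force: 12

```text
clock: 11.2
tool_pos: [632.4, -131.6, -21.7]
tool_rot: [-0.001, 0.003, 1.0, -0.0]
contact_force: [-2.5, -0.2, -8.0]
finger_gap: 54.1
gripper_force: 12.0
```

```bash
python3 - <<'E'
from h import *
s,y=st();print(s['finger_gap'],s['tool_pos'],y,s['contact_force'],s['torque'])
E
```

```text
54.13044236834308 [ 632.36347543 -131.63591046  -21.71687978] 1.5650194150297527 [-2.54817547 -0.19620423 -7.97500766] [-0.00292451  0.33188626  0.07830968]
```

Call:
jog_arm:
  targets: "80 0 0 0 0; 88 0 0 0 0; 88 0 0 20 0; 88 0 0 40 0; 88 -3 45 30 0.05; 88 -3 48 0 0.05; 88 -4 48 0 0.05; 88 0 0 0 0.05"
  grip_force: 30

```text
clock: 12.0
tool_pos: [624.4, 18.4, 68.7]
tool_rot: [0.003, -0.104, 0.995, 0.004]
contact_force: [-0.3, 0.3, -0.0]
finger_gap: 87.6
gripper_force: 0.0
```

Call:
jog_arm:
  targets: "88 0 0 0 0; 88 0 0 0 0; 88 0 0 0 0"

```text
clock: 12.3
tool_pos: [623.9, 3.6, 66.3]
tool_rot: [0.0, -0.095, 0.995, -0.001]
contact_force: [0.5, 0.7, -1.1]
finger_gap: 88.1
gripper_force: 0.0
```

```bash
cat >> h.py <<'E'
def edgefit(ims,X0,p0):
    "sum of gradient along box edges of the top rectangle, pose (x,y,yaw)"
E
python3 - <<'E'
from h import *
s,y=st();print(s['finger_gap'],s['tool_pos'],y)
i=grab(); f=4
for n in i: cv2.imwrite(f"pics/{n}2.png",i[n])
for n in i: print(n,fit({n:i[n]},"board",BOARD(24),[633,-132,0]))
out=[]
for n in i:
    c=proj(n,[[633,-132,20]])[0]; lo=(c-45).astype(int); a=cv2.resize(i[n][lo[1]:lo[1]+90,lo[0]:lo[0]+90],None,fx=f,fy=f,interpolation=cv2.INTER_CUBIC)
    outl(a,n,place(box(120,54,24,42),[635.9 if n=="top" else 631.1,-131.8,-.006]),F=f,lo=lo); out.append(a)
cv2.imwrite("pics/p1.png",np.hstack(out))
E
```

```text
88.12822828472474 [623.91433721   3.64450647  66.32583447] 1.7612032856804067
top (array([695.88888889, -33.33333333,  -3.22222222]), np.float64(0.0))
scene (array([ 6.31549670e+02, -1.31228698e+02, -2.48508823e-02]), np.float64(114.66667175292969))
```

View pics/p1.png

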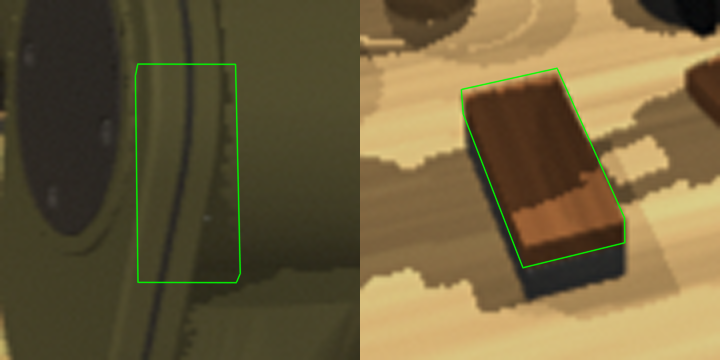

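Call:
jog_arm:
  targets: "88 -1 6 -40 0; 88 0 0 -40 0; 88 0 0 -17 0; 44 0 0 0 0; 44 0 0 0 0; 44 0 0 0 0; 44 0 0 0 0; 44 0 0 0 0"

```text
clock: 13.2
tool_pos: [623.6, 11.7, -29.3]
tool_rot: [0.001, -0.097, 0.995, -0.0]
contact_force: [-0.5, -1.0, 5.2]
finger_gap: 53.4
gripper_force: 30.0
```

Call:
jog_arm:
  targets: "44 0 0 0 0; 44 0 0 0 0; 44 0 0 0 0"

```text
clock: 13.5
tool_pos: [623.6, 11.6, -29.4]
tool_rot: [0.001, -0.097, 0.995, -0.0]
contact_force: [-0.3, -0.7, 6.9]
finger_gap: 53.6
gripper_force: 30.0
```

```bash
python3 - <<'E'
from h import *
s,y=st();print(s['finger_gap'],s['tool_pos'],y,s['contact_force'],s['gripper_force'])
E
```

```text
53.56461957295271 [623.60871077  11.6371838  -29.37210071] 1.7646858595295543 [-0.33309941 -0.70026034  6.88809417] 29.995210468769073
```

Call:
jog_arm:
  targets: "44 0 0 20 0; 44 0 0 40 0; 44 0 0 40 0; 44 4 -36 0 -0.05; 44 4 -36 0 -0.05; 44 3 -36 0 -0.05; 44 0 -35 0 -0.05; 44 0 0 0 0"

```text
clock: 14.3
tool_pos: [632.2, -140.1, 68.8]
tool_rot: [-0.001, 0.008, 1.0, -0.003]
contact_force: [-0.9, 0.3, -2.0]
finger_gap: 53.4
gripper_force: 30.0
```

Call:
jog_arm:
  targets: "44 0 0 0 0; 44 0 0 0 0; 44 0 0 0 0; 44 0 0 -30 0; 44 0 0 -20 0; 44 0 0 0 0; 44 0 0 0 0; 44 0 0 0 0"

```text
clock: 15.1
tool_pos: [634.5, -130.5, 20.4]
tool_rot: [0.001, 0.003, 1.0, 0.0]
contact_force: [0.4, -1.1, -1.6]
finger_gap: 53.5
gripper_force: 30.0
```

```bash
python3 - <<'E'
from h import *
s,y=st();print(s['finger_gap'],s['tool_pos'],y,s['contact_force'],s['gripper_force'])
E
```

```text
53.50899893649337 [ 634.5339434  -130.46204848   20.42764689] 1.5657309800444636 [ 0.42313464 -1.06374359 -1.61364741] 29.989769160747528
```

Lower 8.5 mm onto the first board, release, then squeeze both together to square them.

Call:
jog_arm:
  targets: "44 0 -1 -4 0; 44 0 0 -3 0; 44 0 0 -1 0; 44 0 0 0 0; 44 0 0 0 0; 64 0 0 0 0; 64 0 0 0 0; 64 0 0 0 0"

```text
clock: 15.9
tool_pos: [633.4, -132.1, 11.0]
tool_rot: [-0.0, 0.003, 1.0, 0.0]
contact_force: [0.1, 0.1, -0.0]
finger_gap: 63.8
gripper_force: 0.0
```

Call:
jog_arm:
  targets: "64 0 0 -8 0; 64 0 0 -8 0; 44 0 0 0 0; 44 0 0 0 0; 44 0 0 0 0; 44 0 0 0 0; 44 0 0 0 0"
  grip_force: 12

```text
clock: 16.6
tool_pos: [633.4, -132.1, -4.8]
tool_rot: [0.0, 0.003, 1.0, 0.0]
contact_force: [-0.2, 0.5, -1.7]
finger_gap: 53.8
gripper_force: 12.0
```

```bash
python3 - <<'E'
from h import *
s,y=st();print(s['finger_gap'],s['tool_pos'],y,s['contact_force'],s['gripper_force'])
E
```

```text
53.79477562017824 [ 633.39787482 -132.09874457   -4.80544098] 1.5649828932109628 [-0.19998193  0.53939711 -1.74593694] 11.989099939819425
```

Call:
jog_arm:
  targets: "60 0 0.4 0 0; 60 0 0 -6 0; 44 0 0 0 0; 44 0 0 0 0; 44 0 0 0 0; 44 0 0 0 0; 44 0 0 0 0; 44 0 0 0 0"
  grip_force: 12

```text
clock: 17.4
tool_pos: [633.4, -131.7, -10.9]
tool_rot: [-0.0, 0.003, 1.0, 0.0]
contact_force: [-0.2, 0.5, -1.6]
finger_gap: 54.2
gripper_force: 12.0
```

Call:
jog_arm:
  targets: "70 0 0 0 0; 88 0 0 0 0; 88 0 0 30 0; 88 0 0 40 0; 88 1 -40 10 -0.05; 88 1 -40 0 -0.05; 88 1 -40 0 -0.05; 88 1 -31 0 -0.05"
  grip_force: 30

```text
clock: 18.2
tool_pos: [637.0, -286.4, 69.7]
tool_rot: [0.0, 0.105, 0.994, -0.001]
contact_force: [0.7, -0.5, -0.5]
finger_gap: 87.7
gripper_force: 0.0
```

Call:
jog_arm:
  targets: "88 0 0 0 0; 88 0 0 0 0; 88 0 0 0 0; 88 0 0 0 0"

```text
clock: 18.6
tool_pos: [637.9, -280.3, 69.3]
tool_rot: [0.0, 0.101, 0.995, 0.001]
contact_force: [0.2, 1.0, -0.5]
finger_gap: 87.9
gripper_force: 0.0
```

```bash
python3 - <<'E'
from h import *
s,y=st();print(s['finger_gap'],s['tool_pos'],y)
i=grab(); f=4
for n in i: cv2.imwrite(f"pics/{n}3.png",i[n])
for n in i: print(n,fit({n:i[n]},"board",BOARD(42),[633,-132,0]),fit({n:i[n]},"board",[box(120,54,24,60)],[633,-132,0]))
out=[]
for n in i:
    c=proj(n,[[633,-132,20]])[0]; lo=(c-45).astype(int); a=cv2.resize(i[n][lo[1]:lo[1]+90,lo[0]:lo[0]+90],None,fx=f,fy=f,interpolation=cv2.INTER_CUBIC)
    outl(a,n,place(box(120,54,24,60),[635.9 if n=="top" else 631.1,-131.8,-.006]),F=f,lo=lo); out.append(a)
cv2.imwrite("pics/p2.png",np.hstack(out))
E
```

```text
87.91930116663183 [ 637.92289279 -280.26302604   69.30776548] 1.368083212750259
top (array([ 6.33810609e+02, -1.32305779e+02, -1.79381756e-02]), np.float64(55.72222137451172)) (array([ 6.38529543e+02, -1.33019307e+02, -1.92429004e-02]), np.float64(141.6666717529297))
scene (array([ 6.47007725e+02, -1.34004526e+02, -1.04197427e-02]), np.float64(146.25)) (array([ 6.33278642e+02, -1.31675800e+02, -2.97874262e-02]), np.float64(101.47222137451172))
```

View pics/p2.png

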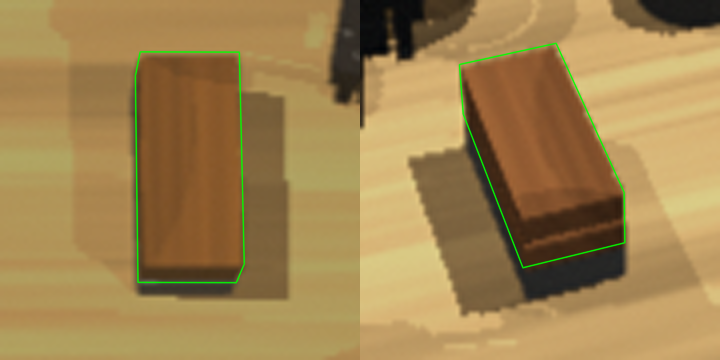

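Call:
jog_arm:
  targets: "88 -1 -2 -40 0; 88 0 0 -40 0; 88 0 0 -16 0; 44 0 0 0 0; 44 0 0 0 0; 44 0 0 0 0; 44 0 0 0 0; 44 0 0 0 0"

```text
clock: 19.5
tool_pos: [637.8, -284.8, -25.1]
tool_rot: [0.001, 0.103, 0.995, -0.0]
contact_force: [-0.5, 1.0, 4.6]
finger_gap: 53.2
gripper_force: 30.0
```

Call:
jog_arm:
  targets: "44 0 0 0 0; 44 0 0 0 0; 44 0 0 0 0"

```text
clock: 19.8
tool_pos: [637.8, -284.7, -25.1]
tool_rot: [0.001, 0.103, 0.995, -0.0]
contact_force: [-0.9, 1.3, 6.8]
finger_gap: 52.8
gripper_force: 30.0
```

```bash
python3 - <<'E'
from h import *
s,y=st();print(s['finger_gap'],s['tool_pos'],y,s['contact_force'],s['gripper_force'])
E
```

```text
52.80418521214985 [ 637.7940815  -284.69201241  -25.12130753] 1.3649704344429572 [-0.90615323  1.32189537  6.83932928] 30.001345574855804
```

Call:
jog_arm:
  targets: "44 0 0 30 0; 44 0 0 40 0; 44 0 0 40 0; 44 -1 38 0 0.05; 44 -1 38 0 0.05; 44 -1 38 0 0.05; 44 -0.5 39 0 0.05; 44 0 0 0 0"

```text
clock: 20.6
tool_pos: [633.3, -122.2, 83.9]
tool_rot: [0.0, -0.003, 1.0, 0.003]
contact_force: [0.2, 0.4, -0.3]
finger_gap: 53.4
gripper_force: 30.0
```

Call:
jog_arm:
  targets: "44 0 0 0 0; 44 0 0 0 0; 44 0 0 0 0; 44 0 0 -30 0; 44 0 0 -12 0; 44 0 0 0 0; 44 0 0 0 0; 44 0 0 0 0"

```text
clock: 21.4
tool_pos: [633.7, -131.8, 42.1]
tool_rot: [0.001, 0.003, 1.0, -0.0]
contact_force: [0.1, -0.4, -0.9]
finger_gap: 52.8
gripper_force: 30.0
```

```bash
python3 - <<'E'
from h import *
s,y=st();print(s['finger_gap'],s['tool_pos'],y,s['contact_force'],s['gripper_force'])
E
```

```text
52.83352519262721 [ 633.72800334 -131.84626248   42.09333185] 1.5646285591430042 [ 0.0656389  -0.38942589 -0.90640524] 29.99985247850418
```

Call:
jog_arm:
  targets: "44 0.5 0 -4 0; 44 0 0 -2 0; 44 0 0 0 0; 44 0 0 0 0"

```text
clock: 21.8
tool_pos: [633.4, -131.7, 35.2]
tool_rot: [-0.0, 0.003, 1.0, 0.0]
contact_force: [-0.7, 0.6, -0.5]
finger_gap: 53.0
gripper_force: 30.0
```

Call:
jog_arm:
  targets: "44 0 0 -1.5 0; 44 0 0 0 0; 44 0 0 0 0"

```text
clock: 22.1
tool_pos: [633.6, -131.7, 34.9]
tool_rot: [0.0, 0.003, 1.0, -0.0]
contact_force: [-2.9, 0.0, 6.7]
finger_gap: 53.0
gripper_force: 30.0
```

Call:
jog_arm:
  targets: "64 0 0 0.5 0; 64 0 0 0 0; 64 0 0 0 0; 64 0 0 -6 0; 64 0 0 -6 0; 44 0 0 0 0; 44 0 0 0 0; 44 0 0 0 0"
  grip_force: 12

```text
clock: 22.9
tool_pos: [633.3, -131.6, 22.0]
tool_rot: [-0.0, 0.003, 1.0, 0.0]
contact_force: [-0.6, -1.0, -1.3]
finger_gap: 53.9
gripper_force: 12.0
```

Call:
jog_arm:
  targets: "44 0 0 0 0; 44 0 0 0 0; 44 0 0 0 0; 80 0 0 0 0; 88 0 0 0 0; 88 0 0 0 0; 88 0 0 30 0; 88 0 0 30 0"

```text
clock: 23.7
tool_pos: [632.5, -131.6, 82.0]
tool_rot: [-0.001, 0.003, 1.0, 0.0]
contact_force: [-0.1, -0.9, 0.9]
finger_gap: 87.9
gripper_force: 0.0
```

Call:
jog_arm:
  targets: "88 -16 42 0 0.05; 88 -16 42 0 0.05; 88 -16 42 0 0.05; 88 -16 42 0 0.05; 88 -16 42 0 0; 88 -16 42 0 0; 88 -16 42 0 0; 88 -16 42 0 0"
  grip_force: 30

```text
clock: 24.5
tool_pos: [504.8, 206.0, 82.4]
tool_rot: [0.0, -0.097, 0.995, 0.0]
contact_force: [0.7, 0.2, -0.1]
finger_gap: 88.2
gripper_force: 0.0
```

Call:
jog_arm:
  targets: "88 -16 40 0 0; 88 -16 35 0 0; 88 0 0 0 0; 88 0 0 0 0; 88 0 0 0 0; 88 0 0 0 0"

```text
clock: 25.1
tool_pos: [474.3, 277.3, 82.0]
tool_rot: [0.0, -0.096, 0.995, -0.001]
contact_force: [-1.2, -0.2, -0.0]
finger_gap: 88.1
gripper_force: 0.0
```

```bash
python3 - <<'E'
from h import *
s,y=st();print(s['finger_gap'],s['tool_pos'],y)
i=grab(); f=4.4
for n in i: cv2.imwrite(f"pics/{n}4.png",i[n])
for n in i: print(n,fit({n:i[n]},"board",BOARD(60),[633,-132,0]),fit({n:i[n]},"board",[box(120,54,24,78)],[633,-132,0]))
out=[]
for n in i:
    c=proj(n,[[633,-132,30]])[0]; lo=(c-45).astype(int); a=cv2.resize(i[n][lo[1]:lo[1]+90,lo[0]:lo[0]+90],None,fx=f,fy=f,interpolation=cv2.INTER_CUBIC)
    outl(a,n,place(box(120,54,60,78),[635.9 if n=="top" else 631.1,-131.8,-.006]),F=f,lo=lo); out.append(a)
cv2.imwrite("pics/p3.png",np.hstack(out))
# remeasure D, weight, bowls, pad
for l,k,S,p in(("D","board",BOARD(),(471,279,.19)),("W","weight",WEIGHT(),(452,158,.1))): print(l,[np.round(fit({"scene":i["scene"]},k,S,p)[0],3)])
for p in((437,-145.8),(467.5,-271.4),(485.8,-421.5)): print(fitbowl({"scene":i["scene"]},p))
E
```

```text
88.14902536574095 [474.312149   277.34579932  82.04046749] 1.7621139377164663
top (array([ 6.30939465e+02, -1.31122271e+02, -8.34644576e-03]), np.float64(75.47222900390625)) (array([ 6.36811851e+02, -1.32966822e+02, -2.84808856e-02]), np.float64(219.19444274902344))
scene (array([ 6.54954951e+02, -1.36463772e+02, -4.07478636e-02]), np.float64(307.27777099609375)) (array([ 6.32875357e+02, -1.31514393e+02, -3.13817234e-02]), np.float64(97.0))
D [array([4.69509e+02, 2.78331e+02, 1.64000e-01])]
W [array([4.50613e+02, 1.57512e+02, 5.90000e-02])]
(array([ 435.37914933, -145.59315595]), np.float64(-24.882511138916016))
(array([ 466.85048195, -270.95197304]), np.float64(-21.32154655456543))
(array([ 485.81743609, -421.40355323]), np.float64(-21.557926177978516))
```

View pics/p3.png

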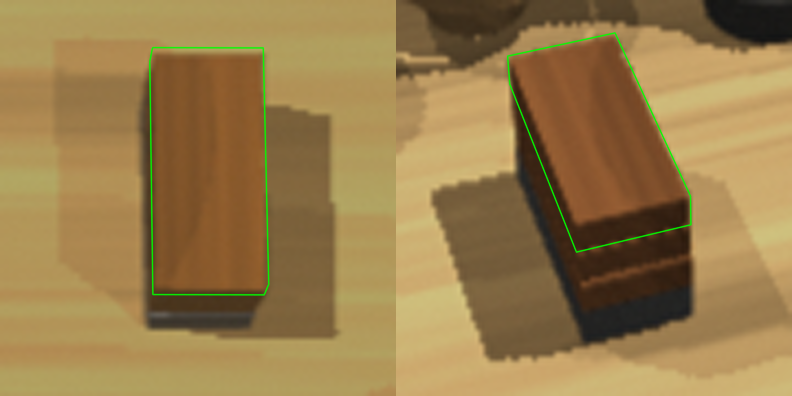

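The three boards are up. A thin bright ledge on the front face in scene, at about (635,275) in the crop, suggests steps of 1–2 mm. I'll quantify each board's end offset from the edge profiles.

```bash
python3 - <<'E'
from h import *
for n,xe,x0 in(("scene",60,631.1),("top",-60,635.9)):
    g=cv2.cvtColor(cv2.imread(f"pics/{n}4.png"),cv2.COLOR_BGR2GRAY).astype(np.float32)
    for z in(0,24,42,60,78):
        print(n,z,[f"{proj(n,[[x0+xe+d,-131.8,z]])[0][1]:.2f}" for d in(-2,0,2)])
    prof=0
    vs=np.arange(int(proj(n,[[x0+xe,-131.8,90]])[0][1])-4,int(proj(n,[[x0+xe,-131.8,0]])[0][1])+6)
    cols=[]
    for dy in np.arange(-18,19,2):
        # line along board's y: sample offset following the edge slope
        a=proj(n,[[x0+xe,-131.8+dy,40]])[0]; b=proj(n,[[x0+xe,-131.8,40]])[0]
        vv=(vs+a[1]-b[1]).astype(np.float32); uu=np.full_like(vv,a[0])
        cols.append(cv2.remap(g,uu[:,None],vv[:,None],cv2.INTER_LINEAR)[:,0])
    p=np.mean(cols,0); print(dict(zip(vs.tolist(),p.round().astype(int).tolist())))
E
```

```text
scene 0 ['320.70', '321.39', '322.07']
scene 24 ['312.57', '313.25', '313.94']
scene 42 ['306.32', '307.00', '307.69']
scene 60 ['299.95', '300.63', '301.31']
scene 78 ['293.44', '294.12', '294.80']
{285: 94, 286: 92, 287: 91, 288: 91, 289: 91, 290: 92, 291: 92, 292: 94, 293: 93, 294: 78, 295: 50, 296: 39, 297: 39, 298: 39, 299: 39, 300: 43, 301: 55, 302: 46, 303: 40, 304: 39, 305: 39, 306: 40, 307: 53, 308: 69, 309: 54, 310: 42, 311: 39, 312: 40, 313: 40, 314: 39, 315: 36, 316: 35, 317: 35, 318: 35, 319: 35, 320: 34, 321: 38, 322: 69, 323: 117, 324: 131, 325: 133, 326: 135}
top 0 ['204.97', '204.10', '203.24']
top 24 ['202.02', '201.14', '200.26']
top 42 ['199.73', '198.84', '197.95']
top 60 ['197.38', '196.48', '195.58']
top 78 ['194.96', '194.05', '193.14']
{188: 96, 189: 97, 190: 97, 191: 97, 192: 97, 193: 98, 194: 98, 195: 90, 196: 62, 197: 56, 198: 57, 199: 56, 200: 58, 201: 69, 202: 58, 203: 56, 204: 71, 205: 117, 206: 138, 207: 153, 208: 154, 209: 151}
```

Estimated end offsets relative to the bed are board 1 about +1.5 mm, board 2 about -1.5 and board 3 about -2.5. I'll square the ends by pushing with the closed fingers, using the bed's own ends as the stop. First I touch the pile top to fix z.

Call:
jog_arm:
  targets: "20 16 -42 0 -0.05; 0 16 -42 0 -0.05; 0 16 -42 0 -0.05; 0 16 -42 0 -0.05; 0 16 -42 0 0; 0 16 -42 0 0; 0 16 -42 0 0; 0 16 -42 0 0"

```text
clock: 26.0
tool_pos: [601.7, -59.6, 82.2]
tool_rot: [-0.0, 0.004, 1.0, -0.0]
contact_force: [1.3, 0.8, 0.4]
finger_gap: 26.2
gripper_force: 0.0
```

Call:
jog_arm:
  targets: "0 16 -40 0 0; 0 15 -33 0 0; 0 0 0 0 0; 0 0 0 0 0; 0 0 0 0 0; 0 0 0 -12 0; 0 0 0 0 0; 0 0 0 0 0"

```text
clock: 26.8
tool_pos: [631.7, -128.7, 69.5]
tool_rot: [-0.001, 0.002, 1.0, 0.0]
contact_force: [-0.2, 0.2, 0.0]
finger_gap: 0.1
gripper_force: 0.0
```

Call:
jog_arm:
  targets: "0 0 0 -5 0; 0 0 0 0 0; 0 0 0 0 0"

```text
clock: 27.1
tool_pos: [632.3, -129.7, 65.0]
tool_rot: [-0.0, 0.003, 1.0, 0.0]
contact_force: [-0.3, 0.3, 0.8]
finger_gap: 0.7
gripper_force: 0.0
```

Call:
jog_arm:
  targets: "0 0 0 -4 0; 0 0 0 0 0; 0 0 0 0 0"

```text
clock: 27.4
tool_pos: [632.3, -129.7, 61.0]
tool_rot: [-0.0, 0.003, 1.0, 0.0]
contact_force: [0.3, 0.2, 0.0]
finger_gap: 0.7
gripper_force: 0.0
```

Call:
jog_arm:
  targets: "0 0 0 -3 0; 0 0 0 0 0; 0 0 0 0 0"

```text
clock: 27.7
tool_pos: [632.3, -129.6, 58.0]
tool_rot: [-0.0, 0.003, 1.0, 0.0]
contact_force: [0.5, -0.8, -0.5]
finger_gap: 0.5
gripper_force: 0.0
```

Call:
jog_arm:
  targets: "0 0 0 -4 0; 0 0 0 0 0; 0 0 0 0 0"

```text
clock: 28.0
tool_pos: [632.3, -129.6, 53.9]
tool_rot: [-0.0, 0.003, 1.0, 0.0]
contact_force: [-0.7, 0.3, -0.1]
finger_gap: 0.6
gripper_force: 0.0
```

Call:
jog_arm:
  targets: "0 0 0 -3 0; 0 0 0 0 0; 0 0 0 0 0"

```text
clock: 28.3
tool_pos: [632.3, -129.7, 51.0]
tool_rot: [-0.0, 0.003, 1.0, 0.0]
contact_force: [-0.7, 0.8, 0.1]
finger_gap: 0.5
gripper_force: 0.0
```

Call:
jog_arm:
  targets: "0 0 0 -2 0; 0 0 0 0 0; 0 0 0 0 0"

```text
clock: 28.6
tool_pos: [632.4, -129.7, 49.1]
tool_rot: [-0.0, 0.003, 1.0, 0.0]
contact_force: [-0.3, -0.1, 0.1]
finger_gap: 0.7
gripper_force: 0.0
```

Call:
jog_arm:
  targets: "0 0 0 -2 0; 0 0 0 0 0; 0 0 0 0 0"

```text
clock: 28.9
tool_pos: [632.3, -129.7, 47.0]
tool_rot: [-0.0, 0.003, 1.0, 0.0]
contact_force: [0.6, -0.2, -0.1]
finger_gap: 0.3
gripper_force: 0.0
```

Call:
jog_arm:
  targets: "0 0 0 -2 0; 0 0 0 0 0; 0 0 0 0 0"

```text
clock: 29.2
tool_pos: [632.3, -129.7, 45.1]
tool_rot: [-0.0, 0.003, 1.0, 0.0]
contact_force: [0.2, 0.1, -0.2]
finger_gap: 0.4
gripper_force: 0.0
```

Call:
jog_arm:
  targets: "0 0 0 -2 0; 0 0 0 0 0; 0 0 0 0 0"

```text
clock: 29.5
tool_pos: [632.4, -129.7, 43.1]
tool_rot: [-0.0, 0.003, 1.0, 0.0]
contact_force: [0.1, 0.7, 0.2]
finger_gap: 0.5
gripper_force: 0.0
```

Call:
jog_arm:
  targets: "0 0 0 -2 0; 0 0 0 0 0; 0 0 0 0 0"

```text
clock: 29.8
tool_pos: [632.3, -129.7, 41.1]
tool_rot: [-0.0, 0.003, 1.0, 0.0]
contact_force: [0.1, -0.2, 0.7]
finger_gap: 0.6
gripper_force: 0.0
```

Call:
jog_arm:
  targets: "0 0 0 -1.5 0; 0 0 0 0 0; 0 0 0 0 0"

```text
clock: 30.1
tool_pos: [632.3, -129.7, 39.6]
tool_rot: [-0.0, 0.003, 1.0, 0.0]
contact_force: [0.5, -0.1, -0.1]
finger_gap: 0.6
gripper_force: 0.0
```

Call:
jog_arm:
  targets: "0 0 0 -1.5 0; 0 0 0 0 0; 0 0 0 0 0"

```text
clock: 30.4
tool_pos: [632.6, -129.7, 38.8]
tool_rot: [0.0, 0.003, 1.0, -0.0]
contact_force: [-1.6, -0.4, 4.7]
finger_gap: 0.5
gripper_force: 2.8
```

Tip height is reported z + 39. Now I go to the robot-side (-x) end with the tips at 20 mm and push in +x until the bed stops me.

Call:
jog_arm:
  targets: "0 0 0 15 0; 0 -40 -2 10 0; 0 -48 0 0 0; 0 0 0 0 0; 0 0 0 0 0; 0 0 0 -40 0; 0 0 0 -30 0; 0 0 0 -12 0"

```text
clock: 31.2
tool_pos: [545.5, -131.4, -20.8]
tool_rot: [-0.0, 0.003, 1.0, 0.0]
contact_force: [-0.6, 0.3, -0.2]
finger_gap: 0.5
gripper_force: 0.0
```

Call:
jog_arm:
  targets: "0 0 0 0 0; 0 0 0 0 0; 0 0 0 0 0; 0 8 0 0 0; 0 0 0 0 0; 0 0 0 0 0"

```text
clock: 31.8
tool_pos: [553.2, -131.7, -18.3]
tool_rot: [0.001, 0.003, 1.0, 0.0]
contact_force: [-0.3, -0.3, 0.2]
finger_gap: 0.3
gripper_force: 0.0
```

```bash
python3 - <<'E'
from h import *
s,y=st();print(s['finger_gap'],s['tool_pos'],y,s['contact_force'])
E
```

```text
0.3115948511662337 [ 553.21662583 -131.71611258  -18.33020959] 1.5648553262770868 [-0.2604299  -0.33619665  0.20921872]
```

Call:
jog_arm:
  targets: "0 4 0 0 0; 0 0 0 0 0; 0 0 0 0 0"

```text
clock: 32.1
tool_pos: [556.4, -131.6, -18.9]
tool_rot: [-0.0, 0.003, 1.0, 0.0]
contact_force: [-0.5, -0.6, -0.0]
finger_gap: 0.4
gripper_force: 0.0
```

Call:
jog_arm:
  targets: "0 3 0 0 0; 0 0 0 0 0; 0 0 0 0 0"

```text
clock: 32.4
tool_pos: [559.4, -131.6, -18.9]
tool_rot: [-0.0, 0.003, 1.0, 0.0]
contact_force: [0.0, -0.9, -0.5]
finger_gap: 0.4
gripper_force: 0.0
```

Call:
jog_arm:
  targets: "0 2 0 0 0; 0 0 0 0 0; 0 0 0 0 0"

```text
clock: 32.7
tool_pos: [561.5, -131.7, -18.9]
tool_rot: [0.0, 0.003, 1.0, 0.0]
contact_force: [0.4, 0.0, -0.1]
finger_gap: 0.4
gripper_force: 0.0
```

Call:
jog_arm:
  targets: "0 2 0 0 0; 0 0 0 0 0; 0 0 0 0 0"

```text
clock: 33.0
tool_pos: [562.1, -131.8, -19.0]
tool_rot: [-0.001, 0.003, 1.0, -0.0]
contact_force: [-4.0, -0.9, 1.5]
finger_gap: 0.3
gripper_force: 1.9
```

Call:
jog_arm:
  targets: "0 1 0 0 0; 0 0 0 0 0; 0 0 0 0 0"

```text
clock: 33.3
tool_pos: [562.1, -131.8, -19.1]
tool_rot: [-0.002, 0.003, 1.0, -0.0]
contact_force: [-6.2, 0.6, 2.9]
finger_gap: 0.7
gripper_force: 2.9
```

Call:
jog_arm:
  targets: "0 1 0 0 0; 0 0 0 0 0; 0 0 0 0 0"

```text
clock: 33.6
tool_pos: [562.1, -131.8, -19.1]
tool_rot: [-0.003, 0.003, 1.0, -0.0]
contact_force: [-7.5, 0.6, 5.2]
finger_gap: 0.6
gripper_force: 3.8
```

Call:
jog_arm:
  targets: "0 -12 0 0 0; 0 0 0 45 0; 0 0 0 45 0; 0 40 0 0 0; 0 45 0 0 0; 0 45 0 0 0; 0 43 0 0 0; 0 0 0 0 0"

```text
clock: 34.4
tool_pos: [733.5, -130.5, 71.5]
tool_rot: [0.005, 0.003, 1.0, 0.001]
contact_force: [-0.9, 0.0, -0.4]
finger_gap: 0.0
gripper_force: 0.0
```

Call:
jog_arm:
  targets: "0 0 0 0 0; 0 0 0 0 0; 0 0 0 0 0; 0 0 0 -45 0; 0 0 0 -35 0; 0 0 0 -9 0; 0 0 0 0 0; 0 0 0 0 0"

```text
clock: 35.2
tool_pos: [727.7, -131.8, -15.9]
tool_rot: [0.001, 0.003, 1.0, 0.0]
contact_force: [-0.4, 0.0, 0.4]
finger_gap: 0.6
gripper_force: 0.0
```

```bash
python3 - <<'E'
from h import *
s,y=st();print(s['finger_gap'],s['tool_pos'],y,s['contact_force'])
E
```

```text
0.6397214637713575 [ 727.68033283 -131.75723935  -15.92005052] 1.564704023571061 [-0.37195304  0.01650208  0.44672828]
```

Call:
jog_arm:
  targets: "0 -15 0 -2 0; 0 -5 0 0 0; 0 0 0 0 0; 0 0 0 0 0; 0 0 0 0 0"

```text
clock: 35.7
tool_pos: [707.5, -131.6, -19.1]
tool_rot: [0.001, 0.003, 1.0, 0.0]
contact_force: [-0.6, -0.0, -0.7]
finger_gap: 0.6
gripper_force: 0.0
```

Call:
jog_arm:
  targets: "0 -2 0 0 0; 0 0 0 0 0; 0 0 0 0 0"

```text
clock: 36.0
tool_pos: [704.9, -131.5, -19.7]
tool_rot: [0.0, 0.003, 1.0, 0.0]
contact_force: [0.6, 0.5, 0.3]
finger_gap: 0.6
gripper_force: 0.5
```

Call:
jog_arm:
  targets: "0 -2 0 0 0; 0 0 0 0 0; 0 0 0 0 0"

```text
clock: 36.3
tool_pos: [703.2, -131.6, -19.6]
tool_rot: [0.001, 0.003, 1.0, 0.0]
contact_force: [3.4, 0.8, -0.2]
finger_gap: 0.1
gripper_force: 1.5
```

Call:
jog_arm:
  targets: "0 -2 0 0 0; 0 0 0 0 0; 0 0 0 0 0"

```text
clock: 36.6
tool_pos: [703.2, -131.6, -19.5]
tool_rot: [0.003, 0.003, 1.0, 0.0]
contact_force: [6.9, 0.3, -3.0]
finger_gap: 0.1
gripper_force: 3.6
```

Call:
jog_arm:
  targets: "0 -1.5 0 0 0; 0 0 0 0 0; 0 0 0 0 0"

```text
clock: 36.9
tool_pos: [703.2, -131.5, -19.3]
tool_rot: [0.004, 0.003, 1.0, 0.0]
contact_force: [10.4, -0.3, -5.6]
finger_gap: 0.4
gripper_force: 4.9
```

The bed centre is x = 632.65 in robot coordinates, and the boards are flush at both ends. Now I square the sides by squeezing at two heights.

Call:
jog_arm:
  targets: "0 10 0 0 0; 0 0 0 45 0; 70 0 0 45 0; 70 -40 0 0 0; 70 -40 0 0 0; 70 0 0 0 0; 70 0 0 0 0; 70 0 0 0 0"
  grip_force: 15

```text
clock: 37.7
tool_pos: [629.9, -131.7, 70.3]
tool_rot: [0.0, 0.003, 1.0, 0.0]
contact_force: [0.4, -0.3, 0.3]
finger_gap: 46.4
gripper_force: 0.0
```

```bash
python3 - <<'E'
from h import *
s,y=st();print(s['finger_gap'],s['tool_pos'],y,s['contact_force'])
E
```

```text
46.36010390266632 [ 629.89749287 -131.68835871   70.26160631] 1.5647258779083508 [ 0.39570474 -0.25135071  0.27532327]
```

Call:
jog_arm:
  targets: "70 2.5 0 0 0; 70 0 0 0 0; 70 0 0 0 0; 70 0 0 0 0; 70 0 0 -45 0; 70 0 0 -25 0; 70 0 0 0 0; 70 0 0 0 0"

```text
clock: 38.5
tool_pos: [631.6, -131.5, 0.4]
tool_rot: [-0.0, 0.003, 1.0, 0.0]
contact_force: [1.2, -0.5, 0.9]
finger_gap: 70.2
gripper_force: 0.0
```

Call:
jog_arm:
  targets: "70 0 0 -12 0; 70 0 0 -6 0; 70 0 0 0 0; 44 0 0 0 0; 44 0 0 0 0; 44 0 0 0 0; 44 0 0 0 0; 44 0 0 0 0"
  grip_force: 15

```text
clock: 39.3
tool_pos: [631.8, -131.6, -17.4]
tool_rot: [0.0, 0.003, 1.0, 0.0]
contact_force: [0.2, 0.1, 2.6]
finger_gap: 53.6
gripper_force: 15.0
```

Call:
jog_arm:
  targets: "60 0 0 0 0; 60 0 0 0 0; 60 0 0 25 0; 60 0 0 0 0; 44 0 0 0 0; 44 0 0 0 0; 44 0 0 0 0; 44 0 0 0 0"
  grip_force: 12

```text
clock: 40.1
tool_pos: [631.7, -131.7, 7.2]
tool_rot: [0.0, 0.003, 1.0, -0.0]
contact_force: [-1.3, -0.6, 7.3]
finger_gap: 54.1
gripper_force: 12.0
```

Call:
jog_arm:
  targets: "80 0 0 0 0; 88 0 0 0 0; 88 0 0 40 0; 88 0 0 35 0; 88 -16 41 0 0.05; 88 -16 41 0 0.05; 88 -16 41 0 0.05; 88 -16 41 0 0.05"
  grip_force: 30

```text
clock: 40.9
tool_pos: [566.2, 33.6, 81.7]
tool_rot: [-0.0, -0.098, 0.995, 0.0]
contact_force: [-0.0, 1.1, 1.0]
finger_gap: 88.1
gripper_force: 0.0
```

Call:
jog_arm:
  targets: "88 -16 41 0 0; 88 -16 41 0 0; 88 -16 41 0 0; 88 -16 41 0 0; 88 -16 41 0 0; 88 -16 40 0 0; 88 0 0 0 0; 88 0 0 0 0"

```text
clock: 41.7
tool_pos: [470.4, 278.2, 81.7]
tool_rot: [-0.0, -0.098, 0.995, -0.0]
contact_force: [-0.8, -1.9, -1.3]
finger_gap: 88.1
gripper_force: 0.0
```

Call:
jog_arm:
  targets: "88 0 0 0 0; 88 0 0 0 0; 88 0 0 0 0"

```text
clock: 42.0
tool_pos: [472.1, 275.8, 82.0]
tool_rot: [-0.0, -0.096, 0.995, -0.0]
contact_force: [0.8, -0.0, -0.3]
finger_gap: 88.2
gripper_force: 0.0
```

```bash
python3 - <<'E'
from h import *
s,y=st();print(s['finger_gap'],s['tool_pos'],y,s['contact_force'])
E
```

```text
88.19462434366557 [472.07622714 275.7961277   81.98964843] 1.7625451558682859 [ 0.75634278 -0.04730786 -0.2880301 ]
```

Call:
jog_arm:
  targets: "88 -1 3 -45 0; 88 0 0 -45 0; 88 0 0 -22 0; 88 0 0 -4 0; 44 0 0 0 0; 44 0 0 0 0; 44 0 0 0 0; 44 0 0 0 0"

```text
clock: 42.8
tool_pos: [471.2, 280.7, -32.7]
tool_rot: [0.001, -0.097, 0.995, 0.001]
contact_force: [0.3, -0.3, 0.5]
finger_gap: 57.9
gripper_force: 0.0
```

Call:
jog_arm:
  targets: "44 0 0 0 0; 44 0 0 0 0; 44 0 0 0 0; 44 0 0 0 0"

```text
clock: 43.2
tool_pos: [471.1, 280.5, -32.9]
tool_rot: [0.001, -0.097, 0.995, 0.0]
contact_force: [-0.0, 0.4, 7.8]
finger_gap: 53.8
gripper_force: 30.0
```

```bash
python3 - <<'E'
from h import *
s,y=st();print(s['finger_gap'],s['tool_pos'],y,s['contact_force'],s['gripper_force'])
E
```

```text
53.8040411404188 [471.05892824 280.4992392  -32.90135573] 1.764798549264121 [-0.04345876  0.42558942  7.7628803 ] 30.001221299171448
```

Call:
jog_arm:
  targets: "44 0 0 30 0; 44 0 0 48 0; 44 0 0 47 0; 44 16 -41 0 -0.05; 44 16 -41 0 -0.05; 44 16 -41 0 -0.05; 44 16 -41 0 -0.05; 44 16 -41 0 0"

```text
clock: 44.0
tool_pos: [550.7, 73.6, 91.3]
tool_rot: [0.0, 0.003, 1.0, -0.0]
contact_force: [0.3, 0.2, -0.1]
finger_gap: 53.5
gripper_force: 30.0
```

Call:
jog_arm:
  targets: "44 16 -41 0 0; 44 16 -41 0 0; 44 16 -41 0 0; 44 16 -41 0 0; 44 16 -41 0 0; 44 1.5 -2 0 0; 44 0 0 0 0; 44 0 0 0 0"

```text
clock: 44.8
tool_pos: [631.3, -129.7, 91.0]
tool_rot: [-0.0, 0.002, 1.0, 0.001]
contact_force: [-0.3, 0.5, -0.7]
finger_gap: 53.4
gripper_force: 30.0
```

Call:
jog_arm:
  targets: "44 0 0 0 0; 44 0 0 0 0; 44 0 0 -30 0; 44 0 0 -10 0; 44 0 0 0 0; 44 0 0 0 0; 44 0 0 0 0"

```text
clock: 45.5
tool_pos: [632.7, -131.5, 52.2]
tool_rot: [0.001, 0.003, 1.0, 0.0]
contact_force: [0.4, 0.9, -1.1]
finger_gap: 53.9
gripper_force: 30.0
```

```bash
python3 - <<'E'
from h import *
s,y=st();print(s['finger_gap'],s['tool_pos'],y,s['contact_force'],s['gripper_force'])
E
```

```text
53.88926856761068 [ 632.72723513 -131.51831582   52.17204815] 1.565084817860564 [ 0.38359974  0.88936179 -1.10714486] 29.9998140335083
```

Lower, release, squeeze boards 3 and 4 together.

Call:
jog_arm:
  targets: "44 0 0 -4 0; 44 0 0 -2 0; 44 0 0 -1.5 0; 44 0 0 0 0; 44 0 0 0 0"

```text
clock: 46.0
tool_pos: [632.1, -131.8, 45.2]
tool_rot: [0.0, 0.003, 1.0, -0.0]
contact_force: [-3.0, 0.1, 9.5]
finger_gap: 53.4
gripper_force: 30.0
```

Call:
jog_arm:
  targets: "64 0 0 0 0; 64 0 0 0 0; 64 0 0 0 0; 64 0 0 -14 0; 64 0 0 0 0; 44 0 0 0 0; 44 0 0 0 0; 44 0 0 0 0"
  grip_force: 12

```text
clock: 46.8
tool_pos: [631.8, -131.7, 29.5]
tool_rot: [-0.0, 0.003, 1.0, 0.0]
contact_force: [0.1, 0.2, -1.9]
finger_gap: 54.1
gripper_force: 12.0
```

Call:
jog_arm:
  targets: "44 0 0 0 0; 44 0 0 0 0; 64 0 0 0 0; 64 0 0 0 0; 64 0 0 30 0; 30 0 0 30 0; 0 0 0 0 0; 0 0 0 0 0"

```text
clock: 47.6
tool_pos: [632.4, -131.8, 90.4]
tool_rot: [0.001, 0.003, 1.0, -0.0]
contact_force: [-0.8, 0.2, -0.0]
finger_gap: 41.9
gripper_force: 0.0
```

```bash
python3 - <<'E'
from h import *
s,y=st();print(s['finger_gap'],s['tool_pos'],y,s['contact_force'],s['gripper_force'])
E
```

```text
41.865595300093446 [ 632.38647653 -131.80072121   90.36683416] 1.564862711972547 [-0.84304481  0.19410025 -0.02781588] 0.0
```

Call:
jog_arm:
  targets: "0 -43 0 0 0; 0 -44 0 0 0; 0 0 0 0 0; 0 0 0 0 0; 0 0 0 -40 0; 0 0 0 -24 0; 0 0 0 0 0; 0 0 0 0 0"

```text
clock: 48.4
tool_pos: [546.1, -131.3, 25.4]
tool_rot: [0.0, 0.003, 1.0, 0.0]
contact_force: [0.6, 0.2, 1.0]
finger_gap: 0.6
gripper_force: 0.0
```

Call:
jog_arm:
  targets: "0 5 0 0 0; 0 5 0 0 0; 0 2 0 0 0; 0 0 0 0 0; 0 0 0 0 0; 0 0 0 0 0"

```text
clock: 49.0
tool_pos: [556.7, -131.7, 25.7]
tool_rot: [-0.0, 0.003, 1.0, 0.0]
contact_force: [1.0, -0.7, 0.3]
finger_gap: 0.9
gripper_force: 0.0
```

```bash
python3 - <<'E'
from h import *
s,y=st();print(s['finger_gap'],s['tool_pos'],y,s['contact_force'],s['gripper_force'])
E
```

```text
0.864277265326371 [ 556.71148055 -131.74933321   25.7472223 ] 1.5649282357798697 [ 1.01109484 -0.71067123  0.29975404] 0.0
```

Call:
jog_arm:
  targets: "0 2 0 0 0; 0 2 0 0 0; 0 1 0 0 0; 0 0.4 0 0 0; 0 0 0 0 0; 0 0 0 0 0; 0 0 0 0 0"

```text
clock: 49.7
tool_pos: [562.6, -131.7, 25.5]
tool_rot: [0.0, 0.003, 1.0, 0.0]
contact_force: [-0.9, 0.1, -1.7]
finger_gap: 0.3
gripper_force: 0.3
```

Call:
jog_arm:
  targets: "0 -10 0 0 0; 0 0 0 45 0; 0 0 0 25 0; 0 42 0 0 0; 0 42 0 0 0; 0 42 0 0 0; 0 42 0 0 0; 0 0 0 0 0"

```text
clock: 50.5
tool_pos: [726.3, -130.3, 95.6]
tool_rot: [0.004, 0.003, 1.0, 0.001]
contact_force: [-0.1, 0.6, -0.8]
finger_gap: 0.4
gripper_force: 0.0
```

Call:
jog_arm:
  targets: "0 0 0 0 0; 0 0 0 0 0; 0 0 0 -40 0; 0 0 0 -30 0; 0 -4 0 0 0; 0 -4 0 0 0; 0 0 0 0 0; 0 0 0 0 0"

```text
clock: 51.3
tool_pos: [713.6, -131.9, 28.1]
tool_rot: [0.002, 0.003, 1.0, -0.0]
contact_force: [-0.2, -0.1, 0.1]
finger_gap: 0.3
gripper_force: 0.0
```

```bash
python3 - <<'E'
from h import *
s,y=st();print(s['finger_gap'],s['tool_pos'],y,s['contact_force'],s['gripper_force'])
E
```

```text
0.33104005368071365 [ 713.59192361 -131.90400306   28.05871487] 1.5647019134077216 [-0.18251008 -0.10246496  0.13956931] 0.0
```

Call:
jog_arm:
  targets: "0 -4 0 0 0; 0 -3 0 0 0; 0 -2 0 0 0; 0 -1.4 0 0 0; 0 0 0 0 0; 0 0 0 0 0; 0 0 0 0 0; 0 0 0 0 0"

```text
clock: 52.1
tool_pos: [702.4, -131.7, 25.8]
tool_rot: [0.0, 0.003, 1.0, 0.0]
contact_force: [1.8, 0.1, 1.0]
finger_gap: 0.2
gripper_force: 0.9
```

Call:
jog_arm:
  targets: "0 10 0 0 0; 0 0 0 45 0; 50 0 0 30 0; 50 -40 30 0 0; 50 -30 42 0 0.05; 50 -30 42 0 0.06; 50 -30 42 0 0; 50 -30 42 0 0"
  grip_force: 45

```text
clock: 52.9
tool_pos: [553.5, 62.0, 100.5]
tool_rot: [-0.001, -0.052, 0.999, -0.0]
contact_force: [1.3, 1.5, 0.1]
finger_gap: 46.4
gripper_force: 0.0
```

Call:
jog_arm:
  targets: "50 -35 35 0 0; 50 -35 30 0 0; 50 -30 26 0 0; 50 0 0 0 0; 50 0 0 0 0; 50 0 0 0 0; 50 0 0 0 0"

```text
clock: 53.6
tool_pos: [456.7, 150.6, 100.4]
tool_rot: [0.0, -0.051, 0.999, -0.0]
contact_force: [0.4, -0.4, 0.5]
finger_gap: 50.4
gripper_force: 0.0
```

```bash
python3 - <<'E'
from h import *
s,y=st();print(s['finger_gap'],s['tool_pos'],y,s['contact_force'],s['gripper_force'])
i=grab()
for n in i: cv2.imwrite(f"pics/{n}5.png",i[n])
f=4.4;out=[]
for n in i:
    c=proj(n,[[633,-132,40]])[0]; lo=(c-45).astype(int); a=cv2.resize(i[n][lo[1]:lo[1]+90,lo[0]:lo[0]+90],None,fx=f,fy=f,interpolation=cv2.INTER_CUBIC); out.append(a)
cv2.imwrite("pics/p4.png",np.hstack(out))
# pad by mask of cork texture: local std
for n in i:
    p=[np.round(fitbowl({n:i[n]},q)[0],1) for q in((437,-145.8),(467.5,-271.4),(485.8,-421.5))]; print(n,p)
E
```

```text
50.41582623034625 [456.74983067 150.6291018  100.44825321] 1.6719261916732728 [ 0.36740002 -0.39574275  0.4525706 ] 0.0
top [array([ 443.9, -128.1]), array([ 464.1, -293.1]), array([ 486. , -421.6])]
scene [array([ 435.3, -145.8]), array([ 470.9, -265.1]), array([ 485.5, -421.5])]
```

View pics/p4.png

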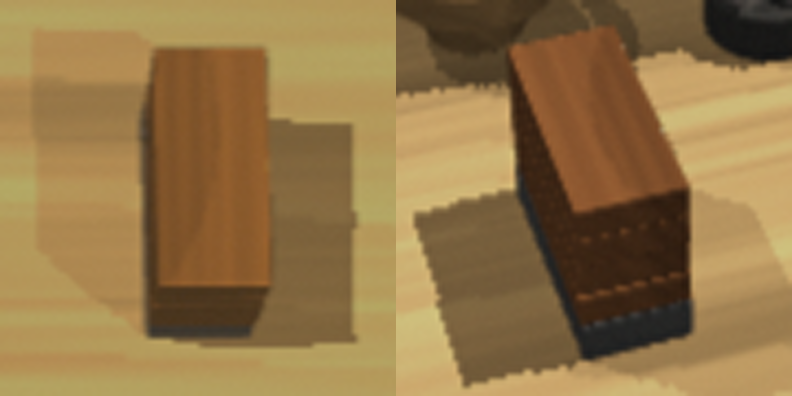

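The pile of four is flush. Now the weight: grip its bar across the middle.

Call:
jog_arm:
  targets: "50 -5 7.5 -30 0; 50 0 0 -30 0; 50 0 0 -25 0; 50 0 0 -11 0; 50 0 0 0 0; 4 0 0 0 0; 4 0 0 0 0; 4 0 0 0 0"

```text
clock: 54.5
tool_pos: [451.3, 159.6, 5.4]
tool_rot: [0.001, -0.052, 0.999, 0.0]
contact_force: [0.0, 0.5, -1.1]
finger_gap: 28.0
gripper_force: 0.0
```

Call:
jog_arm:
  targets: "4 0 0 0 0; 4 0 0 0 0; 4 0 0 0 0; 4 0 0 0 0; 4 0 0 0 0"

```text
clock: 55.0
tool_pos: [451.0, 158.4, 5.0]
tool_rot: [0.0, -0.051, 0.999, -0.001]
contact_force: [0.4, -3.7, 5.7]
finger_gap: 13.6
gripper_force: 45.0
```

```bash
python3 - <<'E'
from h import *
s,y=st();print(s['finger_gap'],s['tool_pos'],y,s['contact_force'],s['gripper_force'])
E
```

```text
13.587134829255328 [451.0007685  158.35812546   4.99971726] 1.6736305755132415 [ 0.43459482 -3.74183191  5.70460593] 44.98341841623187
```

Call:
jog_arm:
  targets: "4 0 0 30 0; 4 0 0 40 0; 4 0 0 40 0; 4 0 0 21 0; 4 22 -36 0 -0.03; 4 22 -36 0 -0.03; 4 22 -36 0 -0.03; 4 23 -36 0 -0.02"

```text
clock: 55.8
tool_pos: [538.8, 14.4, 134.5]
tool_rot: [-0.001, 0.003, 1.0, 0.0]
contact_force: [0.9, -0.3, -7.4]
finger_gap: 13.3
gripper_force: 45.3
```

Call:
jog_arm:
  targets: "4 23 -36 0 0; 4 23 -36 0 0; 4 23 -37 0 0; 4 23 -37 0 0; 4 0 0 0 0; 4 0 0 0 0; 4 0 0 0 0; 4 0 0 0 0"

```text
clock: 56.6
tool_pos: [630.7, -128.2, 135.1]
tool_rot: [-0.001, 0.001, 1.0, 0.001]
contact_force: [0.2, -0.0, -7.6]
finger_gap: 13.3
gripper_force: 45.4
```

```bash
python3 - <<'E'
from h import *
s,y=st();print(s['finger_gap'],s['tool_pos'],y,s['contact_force'],s['gripper_force'],s["torque"])
E
```

```text
13.321421578242905 [ 630.72475982 -128.16269871  135.06954296] 1.568137381300996 [ 0.24619913 -0.01758098 -7.58464443] 45.430001453496516 [ 0.04645763 -0.01158737  0.0047603 ]
```

Call:
jog_arm:
  targets: "4 1 -3 0 0; 4 0 0 -15 0; 4 0 0 -13 0; 4 0 0 0 0; 4 0 0 0 0; 4 0 0 0 0"

```text
clock: 57.2
tool_pos: [633.0, -133.3, 107.8]
tool_rot: [0.0, 0.003, 1.0, 0.0]
contact_force: [-0.9, -0.2, -8.0]
finger_gap: 13.3
gripper_force: 45.4
```

```bash
python3 - <<'E'
from h import *
s,y=st();print(s['finger_gap'],s['tool_pos'],y,s['contact_force'],s['gripper_force'],s["torque"])
E
```

```text
13.250939547278879 [ 633.04343213 -133.28154414  107.80105325] 1.5650783494609928 [-0.87373312 -0.16887203 -7.97942421] 45.439684269949794 [ 0.00375777 -0.0329835   0.03249759]
```

Call:
jog_arm:
  targets: "4 -0.5 1.5 -4 0; 4 0 0 -2 0; 4 0 0 -1 0; 4 0 0 0 0; 4 0 0 0 0; 4 0 0 0 0"

```text
clock: 57.8
tool_pos: [632.1, -131.7, 101.2]
tool_rot: [0.0, 0.003, 1.0, 0.0]
contact_force: [-2.4, 1.3, 1.2]
finger_gap: 13.7
gripper_force: 45.5
```

Call:
jog_arm:
  targets: "4 0 0 -1 0; 4 0 0 0 0; 4 0 0 0 0"

```text
clock: 58.1
tool_pos: [632.1, -131.7, 101.2]
tool_rot: [0.0, 0.003, 1.0, -0.0]
contact_force: [-6.4, 1.0, 8.3]
finger_gap: 13.5
gripper_force: 45.6
```

Call:
jog_arm:
  targets: "4 0 0 1 0; 44 0 0 0 0; 44 0 0 0 0; 44 0 0 0 0; 44 0 0 0 0; 44 0 0 20 0; 44 0 0 40 0; 44 0 0 20 0"

```text
clock: 58.9
tool_pos: [633.9, -131.8, 183.4]
tool_rot: [0.002, 0.003, 1.0, 0.0]
contact_force: [0.9, 0.7, -0.5]
finger_gap: 44.0
gripper_force: 0.0
```

Call:
jog_arm:
  targets: "40 -10 40 0 0; 40 -10 45 0 0; 40 -10 45 0 0; 40 -10 45 0 0; 40 -10 45 0 0; 40 -10 45 0 0; 40 0 0 0 0; 40 0 0 0 0"
  grip_force: 20

```text
clock: 59.7
tool_pos: [572.1, 134.5, 180.8]
tool_rot: [0.0, 0.001, 1.0, 0.0]
contact_force: [1.3, -0.6, 0.8]
finger_gap: 40.3
gripper_force: 0.0
```

```bash
python3 - <<'E'
from h import *
s,y=st();print(s['finger_gap'],s['tool_pos'],y)
i=grab()
for n in i: cv2.imwrite(f"pics/{n}6.png",i[n])
for n in i: print(n,"W",fit({n:i[n]},"weight",[box(110,50,96,114),box(78,14,144,158)],[632.6,-131.7,0]))
f=2.9;out=[]
for n,lo,sz in(("top",(330,120),(240,170)),("scene",(100,170),(240,170))):
    a=cv2.resize(i[n][lo[1]:lo[1]+sz[1],lo[0]:lo[0]+136],None,fx=f,fy=f,interpolation=cv2.INTER_CUBIC)
    b=a
    if n=="scene": a=cv2.resize(i[n][170:170+170,205:205+136],None,fx=f,fy=f,interpolation=cv2.INTER_CUBIC); lo=(205,170)
    for X in(box(110,50,96,114),):
        outl(a,n,place(X,[635.9 if n=="top" else 631.1,-131.8,-.006]),F=f,lo=lo)
    out.append(a)
cv2.imwrite("pics/p5.png",np.hstack(out)); print(out[0].shape)
t=np.linspace(0,2*np.pi,180,endpoint=False)
for n in i:
    print(n,[(np.round(x,1),round(float(v),1)) for x,v in(fitbowl({n:i[n]},q) for q in((437,-145.8),(467.5,-271.4),(485.8,-421.5)))])
E
```

```text
40.28971000050883 [572.06391404 134.53227949 180.83089091] 1.56825261530504
top W (array([ 6.32855641e+02, -1.31092317e+02, -1.94423274e-02]), np.float64(840.7222900390625))
scene W (array([ 6.30426806e+02, -1.31848176e+02, -5.95646051e-03]), np.float64(210.80555725097656))
(493, 394, 3)
top [(array([ 428. , -149.9]), -14.5), (array([ 472.7, -269.2]), -12.7), (array([ 486. , -421.5]), -19.0)]
scene [(array([ 438.4, -147.3]), -22.9), (array([ 491.3, -225.5]), -18.0), (array([ 485.5, -421.7]), -21.8)]
```

View pics/p5.png

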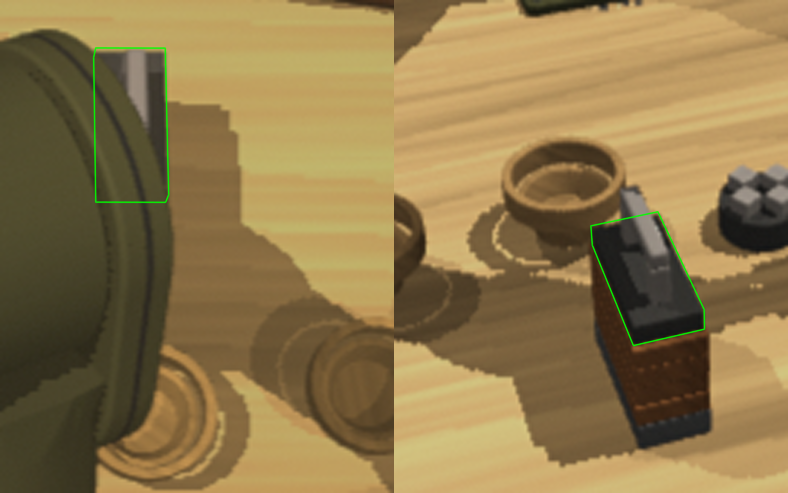

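The weight sits in line with the pile; its fit is within 1 mm of the bed. Bowl 2 has been knocked: in the top view it is now near (458,251), where it was at (440,247). I'll re-measure the bowls and the pad.

```bash
python3 - <<'E'
from h import *
ims={n:cv2.imread(f"pics/{n}0.png") for n in P}
t=np.linspace(0,2*np.pi,60); disc=np.vstack([np.c_[60*np.cos(t),60*np.sin(t),0*t+z] for z in(0,6)])
MASK["pad"]=lambda h:(h[...,0]<17)&(h[...,1]>138)
for n in ims: print("pad",n,fit({n:ims[n]},"pad",[disc],[645,131,0]))
i6={n:cv2.imread(f"pics/{n}6.png") for n in P}
b=back("top",(457.6,251),50); print("bowl2 guess",b)
for n in i6: print(n,[(np.round(x,1),round(float(v),1)) for x,v in(fitbowl({n:i6[n]},q) for q in(b[:2],b[:2]+[10,0],b[:2]-[0,12]))])
for q in((437,-145.8),(485.8,-421.5)):
  for im in(ims,i6): print(fitbowl({"scene":im["scene"]},q,rs=(50,)),fitbowl({"scene":im["scene"]},q,rs=(50,42,42)))
E
```

```text
pad top (array([6.46908530e+02, 1.34370877e+02, 7.94747477e-02]), np.float64(43.83333206176758))
pad scene (array([6.44101065e+02, 1.34091392e+02, 4.66432005e-02]), np.float64(143.9166717529297))
bowl2 guess [ 458.86315296 -308.2115926    50.        ]
top [(array([ 453.6, -305.9]), -15.0), (array([ 453.7, -306.1]), -15.0), (array([ 453.6, -305.9]), -15.0)]
scene [(array([ 454.9, -312.7]), -22.8), (array([ 454.7, -312.8]), -22.8), (array([ 454.9, -312.7]), -22.8)]
(array([ 438.75161318, -147.37269672]), np.float64(-11.368741035461426)) (array([ 434.93775889, -145.16755483]), np.float64(-33.714073181152344))
(array([ 438.6486553 , -147.32033938]), np.float64(-11.647185325622559)) (array([ 434.83743151, -145.14988587]), np.float64(-34.56758117675781))
(array([ 487.59742284, -421.28263082]), np.float64(-10.511137008666992)) (array([ 485.14540152, -421.59809274]), np.float64(-31.880863189697266))
(array([ 485.41065163, -422.07100566]), np.float64(-11.251654624938965)) (array([ 485.67196107, -421.6241273 ]), np.float64(-32.444496154785156))
```

Call:
jog_arm:
  targets: "34 -22 -39 0 0; 34 -22 -39 0 0; 34 -22 -39 0 0; 34 -22 -39 0 0; 34 -23 -39 -30 0; 34 -23 -39 -40 0; 34 0 0 -40 0; 34 0 0 0 0"
  grip_force: 10

```text
clock: 60.6
tool_pos: [440.6, -93.9, 76.9]
tool_rot: [-0.004, 0.005, 1.0, -0.0]
contact_force: [0.1, -0.4, 0.8]
finger_gap: 33.8
gripper_force: 0.0
```

Call:
jog_arm:
  targets: "34 0 0 0 0; 34 0 0 0 0; 34 0 0 0 0"

```text
clock: 60.9
tool_pos: [445.6, -90.6, 81.5]
tool_rot: [0.002, 0.002, 1.0, 0.0]
contact_force: [0.1, 0.2, -0.3]
finger_gap: 34.6
gripper_force: 0.0
```

```bash
python3 - <<'E'
from h import *
s,y=st();print(s['finger_gap'],s['tool_pos'],y,s["joint_positions"].round(2))
E
```

```text
34.613779125853696 [445.63289199 -90.63456401  81.45608883] 1.5658345233571624 [ 0.3   0.7  -0.32  2.17  0.63  0.35  1.01]
```

Call:
jog_arm:
  targets: "34 -4 -5 0 0; 34 -4 -5 0 0; 34 0 0 -20 0; 34 0 0 -20 0; 34 0 0 -20 0; 34 0 0 -15 0; 34 0 0 -5 0; 34 0 0 0 0"

```text
clock: 61.7
tool_pos: [435.5, -101.3, -0.3]
tool_rot: [-0.001, 0.003, 1.0, -0.0]
contact_force: [0.1, 0.1, 0.1]
finger_gap: 34.1
gripper_force: 0.0
```

Call:
jog_arm:
  targets: "34 0 0 0 0; 34 0 0 0 0; 34 0 0 0 0"

```text
clock: 62.0
tool_pos: [436.3, -101.3, 0.6]
tool_rot: [0.001, 0.003, 1.0, 0.0]
contact_force: [0.4, -0.0, 0.5]
finger_gap: 34.2
gripper_force: 0.0
```

```bash
python3 - <<'E'
from h import *
s,y=st();print(s['finger_gap'],s['tool_pos'],y,s["contact_force"])
E
```

```text
34.17403355313484 [ 436.32654924 -101.29689936    0.55014583] 1.5645671312555913 [ 0.39556711 -0.0411751   0.48827379]
```

Call:
jog_arm:
  targets: "2 0 0 0 0; 2 0 0 0 0; 2 0 0 0 0; 2 0 0 0 0; 2 0 0 0 0; 2 0 0 0 0; 2 0 0 0 0; 2 0 0 0 0"
  grip_force: 8

```text
clock: 62.8
tool_pos: [435.7, -101.1, -0.1]
tool_rot: [-0.0, 0.003, 1.0, 0.0]
contact_force: [-0.9, 0.5, 2.0]
finger_gap: 6.9
gripper_force: 8.2
```

```bash
python3 - <<'E'
from h import *
s,y=st();print(s['finger_gap'],s['tool_pos'],y,s["contact_force"])
E
```

```text
6.901227208107368 [ 4.35737492e+02 -1.01064581e+02 -5.90212999e-02] 1.56507556156542 [-0.94964199  0.51257252  2.03387572]
```

Call:
jog_arm:
  targets: "34 0 0 0 0; 34 0 0 0 0; 34 0 0 0 0; 34 0 0 25 0; 34 0 0 25 0; 34 0 -6 0 -0.142; 34 -5 -6 0 -0.142; 34 -5 -6 0 -0.142"

```text
clock: 63.6
tool_pos: [426.1, -119.5, 50.2]
tool_rot: [0.0, 0.217, 0.976, 0.0]
contact_force: [0.1, 0.2, -0.2]
finger_gap: 33.7
gripper_force: 0.0
```

Call:
jog_arm:
  targets: "34 -5 -6 0 -0.142; 34 -5 -6 0 -0.142; 34 -5 -6 0 -0.142; 34 -5 -6 0 -0.142; 34 -5 -4 0 -0.142; 34 -5 0 0 -0.142; 34 -3 0 0 -0.142; 34 0 0 0 -0.142"

```text
clock: 64.4
tool_pos: [392.3, -147.2, 49.9]
tool_rot: [-0.0, 0.708, 0.706, -0.0]
contact_force: [0.5, 0.2, -0.1]
finger_gap: 33.8
gripper_force: 0.0
```

Call:
jog_arm:
  targets: "34 0 0 0 0; 34 0 0 0 0; 34 0 0 0 0; 34 0 0 0 0"

```text
clock: 64.8
tool_pos: [393.0, -147.1, 49.9]
tool_rot: [0.0, 0.705, 0.709, 0.0]
contact_force: [0.1, -0.5, 0.6]
finger_gap: 33.7
gripper_force: 0.0
```

```bash
python3 - <<'E'
from h import *
s,y=st();print(s['finger_gap'],s['tool_pos'],y,s["contact_force"],s["joint_positions"].round(2))
E
```

```text
33.662430450765385 [ 393.01996499 -147.0743594    49.89787687] 0.004569382962275675 [ 0.06830662 -0.51906222  0.56655943] [ 0.25  0.75 -0.01  2.3   0.08  0.1   0.18]
```

At x = 392 the wrist is almost at its range limit, so the near-wall pinch won't work. I'll pick bowl 1 up by its +y wall, which I have already tried, and place it first.

Call:
jog_arm:
  targets: "34 5 6 0 0.142; 34 5 6 0 0.142; 34 5 6 0 0.142; 34 5 6 0 0.142; 34 6 6 0 0.142; 34 6 6 0 0.142; 34 6 6 0 0.142; 34 6 4 0 0.142"

```text
clock: 65.6
tool_pos: [437.1, -100.7, 49.9]
tool_rot: [-0.0, 0.211, 0.978, 0.0]
contact_force: [0.5, 0.7, 0.2]
finger_gap: 33.9
gripper_force: 0.0
```

Call:
jog_arm:
  targets: "34 0 0 0 0.142; 34 0 0 0 0.142; 34 0 0 0 0.14; 34 0 0 0 0; 34 0 0 0 0; 34 0 0 0 0; 34 0 0 0 0; 34 0 0 0 0"

```text
clock: 66.4
tool_pos: [436.9, -101.1, 49.9]
tool_rot: [-0.0, 0.004, 1.0, -0.0]
contact_force: [-0.3, 0.4, -0.6]
finger_gap: 34.1
gripper_force: 0.0
```

```bash
python3 - <<'E'
from h import *
s,y=st();print(s['finger_gap'],s['tool_pos'],y,s["contact_force"],s["joint_positions"].round(2))
E
```

```text
34.06574515802984 [ 436.94700873 -101.08090383   49.9271214 ] 1.5624248531453733 [-0.29216856  0.40667485 -0.62296655] [ 0.28  0.76 -0.25  2.2   0.74  0.25  0.94]
```

Call:
jog_arm:
  targets: "34 0 0 -25 0; 34 0 0 -20 0; 34 0 0 -5 0; 34 0 0 0 0; 2 0 0 0 0; 2 0 0 0 0; 2 0 0 0 0; 2 0 0 0 0"
  grip_force: 20

```text
clock: 67.2
tool_pos: [437.3, -101.2, 0.4]
tool_rot: [0.001, 0.004, 1.0, 0.0]
contact_force: [0.7, -0.5, 2.7]
finger_gap: 6.9
gripper_force: 20.0
```

Call:
jog_arm:
  targets: "2 0 0 0 0; 2 0 0 0 0; 2 0 0 0 0; 2 0 0 10 0; 2 0 0 30 0; 2 0 0 40 0; 2 0 0 20 0; 2 0 0 0 0"

```text
clock: 68.0
tool_pos: [438.3, -101.5, 102.0]
tool_rot: [0.002, 0.005, 1.0, -0.0]
contact_force: [0.0, 0.4, -2.0]
finger_gap: 7.1
gripper_force: 20.0
```

Call:
jog_arm:
  targets: "2 10 35 0 0; 2 20 35 0 0; 2 25 35 0 0; 2 25 35 0 0; 2 25 35 0 0; 2 25 35 0 0; 2 25 35 0 0; 2 27 35 0 0"

```text
clock: 68.8
tool_pos: [618.6, 179.7, 97.7]
tool_rot: [-0.001, 0.004, 1.0, -0.001]
contact_force: [0.7, -0.7, -2.3]
finger_gap: 6.8
gripper_force: 20.0
```

Call:
jog_arm:
  targets: "2 25 1 0 0; 2 0 0 0 0; 2 0 0 0 0; 2 0 0 0 0; 2 0 0 0 0; 2 0 0 0 0"

```text
clock: 69.4
tool_pos: [643.4, 179.4, 99.9]
tool_rot: [-0.0, 0.004, 1.0, -0.0]
contact_force: [0.7, 0.3, -1.8]
finger_gap: 6.7
gripper_force: 20.0
```

```bash
python3 - <<'E'
from h import *
s,y=st();print(s['finger_gap'],s['tool_pos'],y,s["contact_force"],s['gripper_force'],s["joint_positions"].round(2))
E
```

```text
6.70548877996677 [643.37274474 179.35888989  99.92030497] 1.5629566278997187 [ 0.71274101  0.25901823 -1.75961983] 20.00620359205641 [-0.1   0.9  -0.48  1.5   0.49  0.87  0.82]
```

Call:
jog_arm:
  targets: "2 0.8 0.7 -40 0; 2 0 0 -40 0; 2 0 0 -8 0; 2 0 0 -3 0; 2 0 0 0 0; 2 0 0 0 0"

```text
clock: 70.0
tool_pos: [646.2, 181.3, 11.0]
tool_rot: [0.002, 0.004, 1.0, 0.001]
contact_force: [1.1, -0.4, -1.0]
finger_gap: 6.5
gripper_force: 20.0
```

Call:
jog_arm:
  targets: "2 0 0 -1.5 0; 2 0 0 -1 0; 2 0 0 0 0; 2 0 0 0 0"

```text
clock: 70.4
tool_pos: [644.9, 180.7, 6.7]
tool_rot: [0.0, 0.004, 1.0, 0.0]
contact_force: [-0.3, 0.3, -0.6]
finger_gap: 6.8
gripper_force: 20.0
```

Call:
jog_arm:
  targets: "2 0 0 -1 0; 2 0 0 0 0; 2 0 0 0 0; 34 0 0 0 0; 34 0 0 0 0; 34 0 0 0 0; 34 0 0 0 0; 34 0 0 25 0"
  grip_force: 8

```text
clock: 71.2
tool_pos: [642.0, 179.2, 27.4]
tool_rot: [-0.003, 0.004, 1.0, -0.001]
contact_force: [0.0, -0.3, 0.2]
finger_gap: 33.9
gripper_force: 0.0
```

Call:
jog_arm:
  targets: "34 0 0 25 0; 34 -5 -5 0 -0.142; 34 -5 -5 0 -0.142; 34 -5 -5 0 -0.142; 34 -5 -5 0 -0.142; 34 -5 -5 0 -0.142; 34 -5 -5 0 -0.142; 34 -5 -5 0 -0.142"

```text
clock: 72.0
tool_pos: [609.5, 145.5, 55.4]
tool_rot: [-0.0, 0.483, 0.876, 0.0]
contact_force: [0.8, -0.3, 0.2]
finger_gap: 33.7
gripper_force: 0.0
```

Call:
jog_arm:
  targets: "34 -5 -5 0 -0.142; 34 -6 -6 0 -0.142; 34 0 0 0 -0.142; 34 0 0 0 -0.142; 34 0 0 0 0; 34 0 0 0 0; 34 0 0 0 0; 34 0 0 0 0"

```text
clock: 72.8
tool_pos: [598.7, 134.6, 55.4]
tool_rot: [-0.0, 0.706, 0.708, 0.0]
contact_force: [-0.2, 0.6, -0.4]
finger_gap: 34.1
gripper_force: 0.0
```

```bash
python3 - <<'E'
from h import *
s,y=st();print(s['finger_gap'],s['tool_pos'],y,s["contact_force"],s["joint_positions"].round(2))
E
```

```text
34.13965128896918 [598.72716752 134.55517127  55.36172034] 0.0023387020834577457 [-0.18750774  0.62238321 -0.41392134] [-0.28  0.86 -0.04  1.72  0.05  0.56 -0.34]
```

Pinch gently along x to fix bowl 1's position, then release. After that I go to bowl 2, near wall, same tool turn.

Call:
jog_arm:
  targets: "34 0 0 -25 0; 34 0 0 -20 0; 34 0 0 -2 0; 34 0 0 0 0; 2 0 0 0 0; 2 0 0 0 0; 2 0 0 0 0; 2 0 0 0 0"
  grip_force: 8

```text
clock: 73.6
tool_pos: [599.4, 134.6, 9.1]
tool_rot: [0.0, 0.707, 0.707, 0.001]
contact_force: [-0.5, -0.4, 2.7]
finger_gap: 6.9
gripper_force: 8.0
```

Call:
jog_arm:
  targets: "2 0 0 0 0; 2 0 0 0 0; 2 0 0 0 0; 2 0 0 0 0"

```text
clock: 74.0
tool_pos: [599.2, 134.7, 9.0]
tool_rot: [0.0, 0.707, 0.707, 0.0]
contact_force: [-0.1, -0.1, 6.0]
finger_gap: 7.0
gripper_force: 8.0
```

```bash
python3 - <<'E'
from h import *
s,y=st();print(s['finger_gap'],s['tool_pos'],y,s["contact_force"],s['gripper_force'])
E
```

```text
6.957117410867218 [599.22184706 134.66311631   9.01062365] 0.0009551668232196563 [-0.12542672 -0.14045257  6.01707885] 8.011812418699265
```

Call:
jog_arm:
  targets: "34 0 0 0 0; 34 0 0 0 0; 34 0 0 0 0; 34 0 0 30 0; 34 0 0 35 0; 34 -40 -15 0 0; 34 -42 -20 0 0; 34 -42 -20 0 0"

```text
clock: 74.8
tool_pos: [473.4, 79.2, 73.8]
tool_rot: [0.0, 0.707, 0.708, 0.0]
contact_force: [0.7, -0.2, -0.5]
finger_gap: 34.2
gripper_force: 0.0
```

Call:
jog_arm:
  targets: "34 -35 -30 0 0; 34 -4 -40 0 0; 34 -4 -40 0 0; 34 -4 -40 0 0; 34 -4 -40 0 0; 34 -4 -40 0 0; 34 -4 -40 0 0; 34 -4 -40 0 0"

```text
clock: 75.6
tool_pos: [411.3, -232.0, 73.3]
tool_rot: [-0.0, 0.707, 0.707, -0.0]
contact_force: [0.6, 0.1, -0.7]
finger_gap: 33.6
gripper_force: 0.0
```

Call:
jog_arm:
  targets: "34 -3 -40 0 0; 34 0 -40 0 0; 34 0 0 0 0; 34 0 0 0 0; 34 0 0 0 0; 34 0 0 0 0"

```text
clock: 76.2
tool_pos: [409.1, -308.6, 73.4]
tool_rot: [-0.0, 0.706, 0.708, 0.0]
contact_force: [0.6, -0.1, -0.2]
finger_gap: 34.1
gripper_force: 0.0
```

```bash
python3 - <<'E'
from h import *
s,y=st();print(s['finger_gap'],s['tool_pos'],y,s["contact_force"],s["joint_positions"].round(2))
i=grab()
for n in i: cv2.imwrite(f"pics/{n}7.png",i[n])
print([np.round(fitbowl({"scene":i["scene"]},q)[0],1) for q in((455,-312.7),(485.6,-421.6))])
print(np.round(fitbowl({"scene":i["scene"]},(645,134.5),z=64)[0],1),np.round(fitbowl({"top":i["top"]},(645,134.5),z=64)[0],1))
t=np.linspace(0,2*np.pi,60); disc=np.vstack([np.c_[60*np.cos(t),60*np.sin(t),0*t+z] for z in(0,6)])
E
```

```text
34.12115461422257 [ 409.07699502 -308.55082435   73.38101909] 0.0037989259025857534 [ 0.61685908 -0.12596432 -0.21165481] [ 0.67  0.75 -0.19  2.01  0.33  0.41  0.23]
[array([ 456.8, -313.9]), array([ 485.5, -421.2])]
[646.2 134.8] [647.8 135.7]
```

Call:
jog_arm:
  targets: "34 0.5 -4.5 -25 0; 34 0 0 -25 0; 34 0 0 -18 0; 34 0 0 -5 0; 34 0 0 0 0; 34 0 0 0 0; 2 0 0 0 0; 2 0 0 0 0"
  grip_force: 8

```text
clock: 77.1
tool_pos: [409.7, -315.2, 1.2]
tool_rot: [0.001, 0.707, 0.707, 0.0]
contact_force: [-0.0, 0.3, 0.1]
finger_gap: 20.5
gripper_force: 0.0
```

Call:
jog_arm:
  targets: "2 0 0 0 0; 2 0 0 0 0; 2 0 0 0 0; 2 0 0 0 0; 2 0 0 0 0"

```text
clock: 77.6
tool_pos: [409.1, -315.0, 0.6]
tool_rot: [0.0, 0.707, 0.707, -0.0]
contact_force: [-1.8, 0.0, 5.3]
finger_gap: 7.0
gripper_force: 8.1
```

```bash
python3 - <<'E'
from h import *
s,y=st();print(s['finger_gap'],s['tool_pos'],y,s["contact_force"],s['gripper_force'])
E
```

```text
7.02176879217792 [ 409.09310211 -314.9697304     0.61264193] 0.0008706651336342367 [-1.75466583  0.029113    5.28547443] 8.07979175762739
```

Call:
jog_arm:
  targets: "34 0 0 0 0; 34 0 0 0 0; 34 0 0 0 0; 34 0 0 25 0; 34 0 0 25 0; 34 5 5 0 0.142; 34 5 5 0 0.142; 34 5 5 0 0.142"

```text
clock: 78.4
tool_pos: [424.5, -299.9, 50.6]
tool_rot: [0.0, 0.539, 0.842, -0.0]
contact_force: [-0.2, 0.4, -1.4]
finger_gap: 34.0
gripper_force: 0.0
```

Call:
jog_arm:
  targets: "34 5 5 0 0.142; 34 5 5 0 0.142; 34 5 5 0 0.142; 34 5 5 0 0.142; 34 5 5 0 0.142; 34 6 7 0 0.142; 34 0 0 0 0.142; 34 0 0 0 0.142"

```text
clock: 79.2
tool_pos: [455.4, -267.6, 50.3]
tool_rot: [-0.0, 0.001, 1.0, 0.0]
contact_force: [-0.4, -0.4, 0.1]
finger_gap: 34.1
gripper_force: 0.0
```

Call:
jog_arm:
  targets: "34 0 0 0 0; 34 0 0 0 0; 34 0 0 0 0; 34 0 0 0 0"

```text
clock: 79.6
tool_pos: [455.2, -267.9, 50.5]
tool_rot: [-0.0, 0.005, 1.0, -0.0]
contact_force: [-0.6, 0.1, -0.3]
finger_gap: 33.8
gripper_force: 0.0
```

```bash
python3 - <<'E'
from h import *
s,y=st();print(s['finger_gap'],s['tool_pos'],y,s["contact_force"],s["joint_positions"].round(2))
E
```

```text
33.8201201618337 [ 455.24136995 -267.94377301   50.45290553] 1.5616643903244978 [-0.61359895  0.10572652 -0.2709162 ] [ 0.78  0.86 -0.57  1.96  0.84  0.58  1.19]
```

Descend, grip at 20 N, lift.

Call:
jog_arm:
  targets: "34 0 0 -25 0; 34 0 0 -20 0; 34 0 0 -5 0; 34 0 0 0 0; 34 0 0 0 0; 2 0 0 0 0; 2 0 0 0 0; 2 0 0 0 0"
  grip_force: 20

```text
clock: 80.4
tool_pos: [455.5, -268.3, 0.9]
tool_rot: [0.0, 0.004, 1.0, -0.0]
contact_force: [0.3, -1.5, -0.3]
finger_gap: 12.1
gripper_force: 0.3
```

Call:
jog_arm:
  targets: "2 0 0 0 0; 2 0 0 0 0; 2 0 0 0 0; 2 0 0 0 0"

```text
clock: 80.8
tool_pos: [455.5, -268.4, 0.8]
tool_rot: [0.0, 0.004, 1.0, -0.0]
contact_force: [0.0, -1.8, 5.6]
finger_gap: 6.9
gripper_force: 20.1
```

Call:
jog_arm:
  targets: "2 0 0 10 0; 2 0 0 30 0; 2 0 0 40 0; 2 0 0 40 0; 2 0 0 0 0; 2 0 0 0 0"

```text
clock: 81.4
tool_pos: [455.1, -267.7, 120.9]
tool_rot: [0.0, 0.004, 1.0, 0.0]
contact_force: [-1.0, 0.2, -1.5]
finger_gap: 7.0
gripper_force: 20.0
```

```bash
python3 - <<'E'
from h import *
s,y=st();print(s['finger_gap'],s['tool_pos'],y,s["contact_force"],s["joint_positions"].round(2))
E
```

```text
7.045061732125304 [ 455.14083739 -267.71427651  120.94574596] 1.5631141209376749 [-0.98522026  0.20402955 -1.53373497] [ 0.85  0.76 -0.68  1.92  0.71  0.72  1.31]
```

Call:
jog_arm:
  targets: "2 0 40 0 0; 2 0 40 0 0; 2 0 40 0 0; 2 0 40 0 0; 2 0 40 0 0; 2 0 40 0 0; 2 5 40 0 0; 2 15 40 0 0"

```text
clock: 82.2
tool_pos: [472.3, 52.9, 118.8]
tool_rot: [-0.003, 0.003, 1.0, -0.001]
contact_force: [0.4, -0.7, -1.0]
finger_gap: 6.7
gripper_force: 20.0
```

Call:
jog_arm:
  targets: "2 35 30 0 0; 2 35 30 0 0; 2 35 30 0 0; 2 35 28 0 0; 2 30 10 0 0; 2 0 0 0 0; 2 0 0 0 0; 2 0 0 0 0"

```text
clock: 83.0
tool_pos: [643.3, 179.0, 118.9]
tool_rot: [-0.002, 0.004, 1.0, -0.001]
contact_force: [-0.2, 0.2, -1.7]
finger_gap: 6.9
gripper_force: 20.0
```

Call:
jog_arm:
  targets: "2 0 0 0 0; 2 0 0 0 0; 2 0 0 0 0"

```text
clock: 83.3
tool_pos: [644.9, 179.7, 120.6]
tool_rot: [-0.0, 0.004, 1.0, -0.0]
contact_force: [0.3, -0.0, -0.8]
finger_gap: 7.0
gripper_force: 20.0
```

```bash
python3 - <<'E'
from h import *
s,y=st();print(s['finger_gap'],s['tool_pos'],y,s["contact_force"],s["joint_positions"].round(2))
E
```

```text
6.988176656896441 [644.93724543 179.66997108 120.612418  ] 1.5629153748707527 [ 0.33003717 -0.01805673 -0.817041  ] [-0.03  0.9  -0.63  1.48  0.6   0.96  0.74]
```

Call:
jog_arm:
  targets: "2 0.7 1 0 0; 2 0 0 0 0; 2 0 0 -30 0; 2 0 0 -30 0; 2 0 0 -15 0; 2 0 0 0 0; 2 0 0 0 0; 2 0 0 0 0"

```text
clock: 84.1
tool_pos: [647.1, 181.9, 47.1]
tool_rot: [0.001, 0.004, 1.0, 0.001]
contact_force: [0.6, 1.0, -0.8]
finger_gap: 6.5
gripper_force: 20.0
```

```bash
python3 - <<'E'
from h import *
s,y=st();print(s['finger_gap'],s['tool_pos'],y,s["contact_force"])
E
```

```text
6.475985055710424 [647.09263093 181.89358099  47.06643128] 1.562837831506107 [ 0.6387508   0.95485978 -0.77182465]
```

Call:
jog_arm:
  targets: "2 0 0 -6 0; 2 0 0 0 0; 2 0 0 0 0; 2 0 0 0 0; 2 0 0 0 0"

```text
clock: 84.6
tool_pos: [646.0, 181.2, 39.6]
tool_rot: [0.0, 0.004, 1.0, 0.0]
contact_force: [0.5, 0.2, -1.7]
finger_gap: 6.9
gripper_force: 20.0
```

Call:
jog_arm:
  targets: "2 0 0 -4 0; 2 0 0 0 0; 2 0 0 0 0; 2 0 0 0 0"

```text
clock: 85.0
tool_pos: [645.9, 181.1, 35.3]
tool_rot: [-0.0, 0.004, 1.0, 0.0]
contact_force: [-0.7, -0.1, -0.6]
finger_gap: 6.9
gripper_force: 20.0
```

Within 0.4 mm of the target and no side force, so I finish lowering.

Call:
jog_arm:
  targets: "2 -0.3 -0.4 -2 0; 2 0 0 -1.5 0; 2 0 0 0 0; 2 0 0 0 0; 2 0 0 0 0"

```text
clock: 85.5
tool_pos: [645.7, 180.8, 31.9]
tool_rot: [0.0, 0.004, 1.0, 0.0]
contact_force: [-0.4, -0.1, -0.7]
finger_gap: 7.0
gripper_force: 20.0
```

Call:
jog_arm:
  targets: "2 0 0 -1.2 0; 2 0 0 0 0; 2 0 0 0 0"

```text
clock: 85.8
tool_pos: [645.9, 181.0, 31.1]
tool_rot: [0.0, 0.004, 1.0, 0.0]
contact_force: [-0.7, 1.0, 2.8]
finger_gap: 6.9
gripper_force: 20.0
```

Call:
jog_arm:
  targets: "34 0 0 0.3 0; 34 0 0 0 0; 34 0 0 0 0; 34 0 0 0 0; 34 0 0 35 0; 34 0 0 35 0; 34 -33 -25 0 0; 34 -33 -30 0 0"
  grip_force: 8

```text
clock: 86.6
tool_pos: [580.1, 127.5, 102.4]
tool_rot: [0.002, 0.003, 1.0, 0.002]
contact_force: [0.3, -0.7, -0.7]
finger_gap: 33.9
gripper_force: 0.0
```

Call:
jog_arm:
  targets: "34 -33 -30 0 0; 34 -33 -30 0 0; 34 -28 -35 0 0; 34 0 -40 0 0; 34 0 -40 0 0; 34 0 -40 0 0; 34 0 -40 0 0; 34 0 -40 0 0"

```text
clock: 87.4
tool_pos: [485.6, -171.0, 101.2]
tool_rot: [0.0, 0.004, 1.0, 0.0]
contact_force: [1.1, 0.1, -0.3]
finger_gap: 33.5
gripper_force: 0.0
```

Call:
jog_arm:
  targets: "34 0 -40 0 0; 34 0 -40 0 0; 34 0 -40 0 0; 34 0 -40 0 0; 34 0 -40 0 0; 34 0 -6 0 0; 34 0 0 0 0; 34 0 0 0 0"

```text
clock: 88.2
tool_pos: [486.0, -373.4, 101.1]
tool_rot: [0.0, 0.003, 1.0, 0.001]
contact_force: [0.8, 0.2, -0.5]
finger_gap: 34.2
gripper_force: 0.0
```

Call:
jog_arm:
  targets: "34 0 0 0 0; 34 0 0 0 0; 34 0 0 0 0"

```text
clock: 88.5
tool_pos: [486.0, -374.3, 101.2]
tool_rot: [0.0, 0.003, 1.0, 0.0]
contact_force: [0.2, 0.2, -0.2]
finger_gap: 33.7
gripper_force: 0.0
```

```bash
python3 - <<'E'
from h import *
s,y=st();print(s['finger_gap'],s['tool_pos'],y,s["contact_force"],s["joint_positions"].round(2))
i=grab()
for n in i: cv2.imwrite(f"pics/{n}8.png",i[n])
print([np.round(fitbowl({"scene":i["scene"]},q)[0],1) for q in((485.6,-421.6),)])
for n in i: print(n,np.round(fitbowl({n:i[n]},(646,134.5),z=88)[0],1))
E
```

```text
33.67714429635258 [ 485.99279516 -374.34755608  101.22164983] 1.5648241931301063 [ 0.17787903  0.20100225 -0.18791394] [ 0.95  0.88 -0.69  1.67  0.71  0.86  1.52]
[array([ 485.6, -421.5])]
top [646.8 135.3]
scene [645.5 134.7]
```

Bowl 2 is nested: it fits at z = 88 over the same centre. Bowl 3 is unmoved. Gentle y-pinch, then the turn.

Call:
jog_arm:
  targets: "34 0.5 -1.5 -40 0; 34 0 0 -35 0; 34 0 0 -20 0; 34 0 0 -5 0; 34 0 0 0 0; 34 0 0 0 0; 2 0 0 0 0; 2 0 0 0 0"
  grip_force: 8

```text
clock: 89.4
tool_pos: [486.8, -377.3, 2.2]
tool_rot: [0.001, 0.004, 1.0, -0.0]
contact_force: [-0.6, 0.2, 0.2]
finger_gap: 19.9
gripper_force: 0.0
```

Call:
jog_arm:
  targets: "2 0 0 0 0; 2 0 0 0 0; 2 0 0 0 0; 2 0 0 0 0; 2 0 0 0 0"

```text
clock: 89.9
tool_pos: [486.3, -376.5, 1.3]
tool_rot: [0.0, 0.004, 1.0, 0.0]
contact_force: [-1.4, 1.7, 4.7]
finger_gap: 9.1
gripper_force: 7.4
```

Call:
jog_arm:
  targets: "34 0 0 0 0; 34 0 0 0 0; 34 0 0 0 0; 34 0 0 25 0; 34 0 0 25 0; 34 -5 -5 0 -0.142; 34 -5 -5 0 -0.142; 34 -5 -5 0 -0.142"

```text
clock: 90.7
tool_pos: [471.0, -392.2, 51.1]
tool_rot: [0.0, 0.218, 0.976, -0.0]
contact_force: [-0.3, 0.2, 0.5]
finger_gap: 34.0
gripper_force: 0.0
```

Call:
jog_arm:
  targets: "34 -5 -5 0 -0.142; 34 -5 -5 0 -0.142; 34 -5 -5 0 -0.142; 34 -5 -5 0 -0.142; 34 -5 -5 0 -0.142; 34 -6 -6 0 -0.142; 34 0 0 0 -0.142; 34 0 0 0 -0.142"

```text
clock: 91.5
tool_pos: [439.8, -423.2, 50.8]
tool_rot: [-0.0, 0.709, 0.705, -0.0]
contact_force: [0.6, 0.7, -0.1]
finger_gap: 34.0
gripper_force: 0.0
```

Call:
jog_arm:
  targets: "34 0 0 0 0; 34 0 0 0 0; 34 0 0 0 0; 34 0 0 0 0"

```text
clock: 91.9
tool_pos: [440.1, -422.8, 50.9]
tool_rot: [-0.0, 0.706, 0.708, 0.0]
contact_force: [0.0, 0.2, 0.3]
finger_gap: 34.0
gripper_force: 0.0
```

```bash
python3 - <<'E'
from h import *
s,y=st();print(s['finger_gap'],s['tool_pos'],y,s["contact_force"],s["joint_positions"].round(2))
E
```

```text
34.0051378097904 [ 440.09495811 -422.80758342   50.9051291 ] 0.0023896663488071814 [0.01804981 0.24273703 0.34877044] [ 0.83  0.87 -0.25  1.72  0.35  0.59  0.37]
```

Call:
jog_arm:
  targets: "34 0 0 -25 0; 34 0 0 -20 0; 34 0 0 -5 0; 34 0 0 0 0; 34 0 0 0 0; 2 0 0 0 0; 2 0 0 0 0; 2 0 0 0 0"
  grip_force: 20

```text
clock: 92.7
tool_pos: [440.4, -423.1, 1.6]
tool_rot: [0.0, 0.707, 0.707, 0.0]
contact_force: [-1.4, 0.2, 1.0]
finger_gap: 12.0
gripper_force: 1.0
```

Call:
jog_arm:
  targets: "2 0 0 0 0; 2 0 0 0 0; 2 0 0 0 0; 2 0 0 0 0; 2 0 0 0 0"

```text
clock: 93.2
tool_pos: [439.8, -422.9, 1.3]
tool_rot: [-0.0, 0.707, 0.707, -0.0]
contact_force: [-2.5, 0.8, 5.7]
finger_gap: 8.5
gripper_force: 19.3
```

Call:
jog_arm:
  targets: "2 0 0 10 0; 2 0 0 30 0; 2 0 0 45 0; 2 0 0 45 0; 2 0 0 0 0; 2 0 0 0 0"

```text
clock: 93.8
tool_pos: [440.6, -423.2, 132.1]
tool_rot: [0.001, 0.707, 0.707, 0.0]
contact_force: [-0.6, 0.3, -1.5]
finger_gap: 8.5
gripper_force: 19.3
```

```bash
python3 - <<'E'
from h import *
s,y=st();print(s['finger_gap'],s['tool_pos'],y,s["contact_force"],s["joint_positions"].round(2))
E
```

```text
8.482905433213405 [ 440.61995653 -423.22176322  132.09912257] 0.0009792119590030996 [-0.6164971   0.29629373 -1.47917459] [ 0.86  0.76 -0.3   1.67  0.31  0.75  0.41]
```

Call:
jog_arm:
  targets: "2 0 42 0 0; 2 0 42 0 0; 2 0 42 0 0; 2 0 42 0 0; 2 0 42 0 0; 2 0 42 0 0; 2 0 42 0 0; 2 0 42 0 0"

```text
clock: 94.6
tool_pos: [438.6, -85.1, 129.7]
tool_rot: [-0.001, 0.707, 0.707, -0.001]
contact_force: [1.4, -0.2, -0.5]
finger_gap: 8.5
gripper_force: 20.1
```

Call:
jog_arm:
  targets: "2 0 42 0 0; 2 0 42 0 0; 2 8 42 0 0; 2 38 30 0 0; 2 38 30 0 0; 2 38 26 0 0; 2 36 9 0 0; 2 0 0 0 0"

```text
clock: 95.4
tool_pos: [602.0, 136.5, 129.1]
tool_rot: [0.0, 0.706, 0.708, 0.002]
contact_force: [-0.4, 0.8, -1.6]
finger_gap: 8.7
gripper_force: 20.1
```

Call:
jog_arm:
  targets: "2 0 0 0 0; 2 0 0 0 0; 2 0 0 0 0; 2 0 0 0 0; 2 0 0 0 0"

```text
clock: 95.9
tool_pos: [597.7, 133.9, 131.2]
tool_rot: [-0.0, 0.707, 0.707, -0.0]
contact_force: [-0.5, -0.3, -0.5]
finger_gap: 8.6
gripper_force: 20.1
```

```bash
python3 - <<'E'
from h import *
s,y=st();print(s['finger_gap'],s['tool_pos'],y,s["contact_force"])
E
```

```text
8.629414506198216 [597.73351727 133.88718526 131.18917964] 0.0008394894050911461 [-0.47351874 -0.28075905 -0.53741951]
```

Call:
jog_arm:
  targets: "2 1.5 0.5 -30 0; 2 0 0 -25 0; 2 0 0 -8 0; 2 0 0 0 0; 2 0 0 0 0; 2 0 0 0 0; 2 0 0 0 0"

```text
clock: 96.6
tool_pos: [600.5, 134.9, 69.2]
tool_rot: [0.001, 0.707, 0.707, 0.001]
contact_force: [-0.7, -0.4, -0.9]
finger_gap: 8.6
gripper_force: 20.1
```

Call:
jog_arm:
  targets: "2 0 0 -5 0; 2 0 0 0 0; 2 0 0 0 0; 2 0 0 0 0"

```text
clock: 97.0
tool_pos: [599.7, 134.7, 63.0]
tool_rot: [0.0, 0.707, 0.707, 0.0]
contact_force: [-0.8, -0.4, -1.5]
finger_gap: 8.9
gripper_force: 20.1
```

```bash
python3 - <<'E'
from h import *
s,y=st();print(s['finger_gap'],s['tool_pos'],y,s["contact_force"])
E
```

```text
8.914820309752827 [599.66995551 134.69034285  62.98382192] 0.0009938835597479625 [-0.77077101 -0.40373376 -1.54848994]
```

Call:
jog_arm:
  targets: "2 0 -0.2 -3 0; 2 0 0 0 0; 2 0 0 0 0; 2 0 0 -2 0; 2 0 0 0 0; 2 0 0 0 0; 2 0 0 0 0"

```text
clock: 97.7
tool_pos: [599.7, 134.5, 58.0]
tool_rot: [0.0, 0.707, 0.707, 0.0]
contact_force: [-0.1, -0.6, -1.4]
finger_gap: 8.5
gripper_force: 20.1
```

Call:
jog_arm:
  targets: "2 0 0 -1.5 0; 2 0 0 0 0; 2 0 0 0 0; 2 0 0 -1.2 0; 2 0 0 0 0; 2 0 0 0 0; 2 0 0 0 0"

```text
clock: 98.4
tool_pos: [599.5, 134.8, 55.5]
tool_rot: [-0.0, 0.707, 0.708, 0.0]
contact_force: [-1.6, 1.1, 3.0]
finger_gap: 8.5
gripper_force: 20.1
```

Contact came at the expected height of 55.5. I release, lift, withdraw and take a last look.

Call:
jog_arm:
  targets: "34 0 0 0.3 0; 34 0 0 0 0; 34 0 0 0 0; 34 0 0 0 0; 34 0 0 30 0; 34 0 0 40 0; 34 -40 0 20 0; 34 -40 20 0 0"

```text
clock: 99.2
tool_pos: [522.2, 151.9, 148.4]
tool_rot: [0.002, 0.709, 0.705, 0.003]
contact_force: [0.5, -0.1, -1.2]
finger_gap: 34.1
gripper_force: 0.0
```

Call:
jog_arm:
  targets: "34 -20 40 0 0; 34 -20 40 0 0; 34 -10 45 0 0; 34 0 45 0 0; 34 0 45 0 0; 34 0 45 0 0; 34 0 0 0 0; 34 0 0 0 0"

```text
clock: 100.0
tool_pos: [469.0, 415.5, 145.2]
tool_rot: [-0.0, 0.706, 0.708, -0.0]
contact_force: [0.3, -0.7, -0.7]
finger_gap: 34.5
gripper_force: 0.0
```

```bash
python3 - <<'E'
from h import *
s,y=st();print(s['clock'],s['tool_pos'])
i=grab()
for n in i:
    cv2.imwrite(f"pics/{n}9.png",i[n]); print(n,np.round(fitbowl({n:i[n]},(646,134.5),z=112)[0],1),fit({n:i[n]},"weight",[box(110,50,96,114),box(78,14,144,158)],[632.6,-131.7,0]))
f=2.2
a=cv2.resize(i["top"][120:280,205:385],None,fx=f,fy=f,interpolation=cv2.INTER_CUBIC);b=cv2.resize(i["scene"][180:340,260:440],None,fx=f,fy=f,interpolation=cv2.INTER_CUBIC)
cv2.imwrite("pics/final.png",np.hstack([a,b]))
E
```

```text
100.0 [468.99152358 415.46036323 145.22602451]
top [647.7 134.1] (array([ 6.35166152e+02, -1.32189317e+02, -1.97613777e-02]), np.float64(108.16666412353516))
scene [646.4 133.5] (array([ 6.30190657e+02, -1.32102242e+02, -2.89750484e-02]), np.float64(210.16665649414062))
```

View pics/final.png

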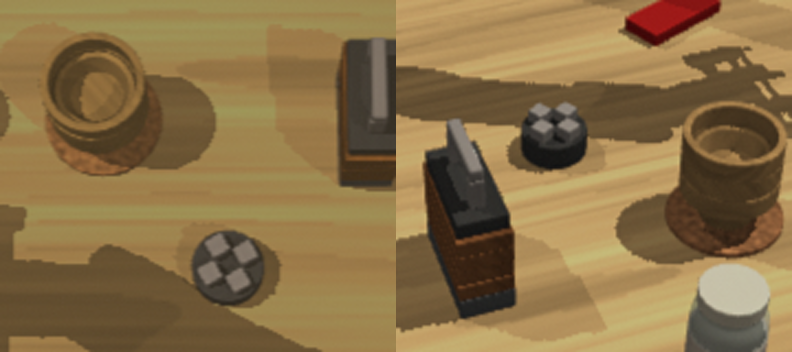

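The last look shows three bowls nested upright on the cork at top-crop (97,80), and a flush pile with the weight in line at scene-crop (470,210). The chuck is where it was.

```bash
python3 -c "
from cell import env
print(env.hand_in())"
```

```text
the job is handed in; nothing more can be done
None
```

I handed the job in at about 100 s: four boards are piled flush on the grey block with the weight centred on top, three bowls are nested upright within about 3 mm of the cork pad's centre, and I left the tin, chuck and red look-alike alone.

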